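# Hang the bottle holder on the slotted stand and snap the lotion bottle into it

### The arm

A 7-joint arm with a two-finger parallel gripper is mounted at the origin on the work surface. World frame = base frame: x ahead of the robot, y to its left, z up, the work surface at z = 0. Lengths are in m, angles in rad, forces in N, time in s.
With the tool pointing down it reaches from about 0.4 to 0.85 m from the base axis. Payload 10.4 kg.
Tool frame: the origin (TCP) lies at the very end of the fingers, on their centre line; the grasp point (between the pads) lies manip.hold_point_z behind it (manip.hold_point_z is the distance from the TCP to the grasp point, in m); z points along the fingers, x is the direction in which the jaws open and shut, and the axes are right-handed (so a half turn about z gives the same grasp; the last joint's range is limited). The gripper opens to 85 mm and grips with 20 to 120 N. Pads are 22 mm wide; open, the fingers measure 114 mm over their backs; the gripper's body (76 mm by 85 mm) begins 54 mm behind the grasp point. The pads swing forward as they close: fully open they stand 13 mm farther back than shut.
Start: joints at [-1.211, 0.332, -0.065, 1.46, 0.022, 1.35, -0.088], TCP at [0.233, 0.58, 0.231] pointing down, gripper open.
Joint ranges: [-2.6, 2.6], [-0.5, 2.12], [-1.47, 1.34], [0.16, 2.42], [-1.27, 4.41], [0.06, 2.06], [-2.6, 2.6]. Speed limits (rad/s): [2.22, 2.22, 2.79, 2.79, 3.14, 3.14, 3.14].

### API

Orientations are given as a unit quaternion [x, y, z, w].
In Python, from workcell import readout, camera, camera_info, manip gives the robot as it stands.
- The arm moves only by the tool play_rows, never from a script. Its argument "rows" is a list of rows, each a list of 3 entries, a list of its own where there are three numbers: the shift along the world's x, y, z in mm, then the turn, a rotation vector about the world's x, y, z in degrees, then the finger opening in mm, from 0 to 85.4. In form: [[[tx, ty, tz], [rx, ry, rz], fingers], ...]. A call has 1 to 12 rows; each row shifts and turns the commanded pose from where the row before left it; what a row does not reach is not made up. A row lasts 1/8 s, in which the tool goes at most 62.5 mm and 10.7 degrees, less where a joint would pass 70% of its speed; a pose out of reach is approached as far as the arm can. A call with a gripper value outside its range is refused whole. The fingers move at their own pace and stop on an object; "force" is the grip in N (left out, the last holds). Time passes only in rows, so rows that do not move let the fingers close. It gives the time, the measured TCP pose, the force and the opening at its end, in the units of the state.
- readout.get_obs(): the state, without advancing time (a new reading comes with each control period).
- camera(name): name is "scene" or "top"; returns the picture (400x640x3 uint8, blue, green, red); there is no depth.
- camera_info(name): a dict with "fx", "fy", "cx", "cy" (pixels), "world_from_camera" (4x4, takes a point from camera to world coordinates). Camera axes: x right, y up, looking along -z (the intrinsics and any distortion apply to the point x, -y, -z); pixel columns grow to the right and rows downward; lengths in m; the calibration is good to about 2 mm. A picture is of the moment at which its call begins. camera_info takes no time and is no camera call.
- manip.hand_in(): hands the job in, once; it reports no verdict.
The state is a dict: "clock": time; "joint_pos": joint angles; "joint_velocities": joint speeds; "tau": joint torques, N m; "position": TCP position; "ee_rot": TCP orientation; "ft_force": force on the tool from outside, world axes, zero at the start; "torque": the same for the moment, N m; "grip_width": opening from 0.0 (shut) to 1.0 (fully open).
Only numpy, scipy, OpenCV 4.12 (cv2) and the standard library are available. Lean on these libraries where they do the work, as an engineer would, in place of code of your own. Each camera call takes 0.05 s, during which the arm holds its last target.

### The job

Hang the empty bottle holder on the amenity stand: hook its two claws into the two free slots of the upright, below the shelf, and press it down until it is fully home and its catch locks. Then push the wide round bottle into the holder's sprung clip until the arms snap shut round it, standing upright on the holder's ledge. Leave everything else on the counter and on the shelf where it is, and let go.

Things in the scene. Friction and masses are not known exactly. Their poses are not given: they have to be found in the camera images.
- stand: Fixed. Cream base plate (190 wide, 14 high, from 65 mm before the upright's face to 95 behind) with a slotted aluminium upright 30 wide, 24 deep, up to 294 mm above the counter, under a shelf. Four slots, 50 mm pitch; the two upper ones hold the shelf's bracket, the two lower are free. Origin: middle of the upright's front face at counter height; +x into the upright, away from the user; z up.
- lower_slot (a point): Middle of the bottom edge of the lowest slot, on the upright's front face, 66 mm above the counter; axes as the stand's. Each slot is 14 wide, open from here to 28 mm above, in a 3 mm plate; behind it the upright is hollow for 19 mm.
- upper_slot (a point): The same for the second slot, 116 mm above the counter. From 164 mm up the shelf bracket's plate stands 4 mm proud of the upright's face.
- shelf_edge (a point): Middle of the shelf's lower front edge: 294 mm above the counter, 55 mm before the upright's face. The shelf is cream, 220 wide, 8 thick, 120 deep; its bracket's web runs under it from 238 mm up at the face. To work at the slots the hand must lean back, away from the upright, 35 to 45 degrees from vertical.
- holder: Loose, 0.18 to 0.27 kg, standing as it will hang. Aluminium spine 26 deep x 32 wide x 110 high; round ledge (52 dia, 5 thick) at its foot and above it a sprung C-clip (z 51 to 67 mm), both on its front (-x); two steel claws on its back (+x). Origin: foot of the spine's back face, middle; z up. Home: origin on the upright's face, 26 mm above the counter, x along the stand's x.
- holder_grip (a point): Where to grip the holder across its 32 mm width (y): in the spine, 15 mm before the back face, 92 mm above its foot; the sides are free from 70 to 110 mm. Axes as the holder's.
- holder_claw (a point): Lower claw: underside of its shank at the back face, 40 mm above the foot (the upper claw: 90 mm). Claws are 7 wide; a shank 8 high ends 10 mm behind the back face in a lip hanging 9.3 mm below it, 4 to 6 mm off the back face. Push them level into the slots with this point 10 to 19 mm (best 14) above lower_slot till the back meets the upright, then press down till it meets lower_slot.
- holder_ledge (a point): Centre of the ledge's upper face, 5 mm above the holder's foot, 48 mm before its back face: where the middle of the bottle's underside belongs. Axes as the holder's.
- catch (a joint): Sprung tooth in the holder's back, 57 to 65 mm above its foot, m: 0 = 5 mm out, grows as it is pushed in (2.4 to 4.5 N). The upright pushes it in about 5 mm while the holder is raised; at home it springs out into the lowest slot and locks. Until then it pushes the holder off: hold the back to the upright and press down, 5 to 15 N.
- clip_left (a joint): Left (+y) arm of the clip, rad: 0 = shut, grows as it spreads. It follows the bottle past its widest point to a 32 mm throat, then flares, ending 75 mm before the holder's back face. It spreads about 0.16 as the bottle passes and springs back to under 0.03. Push the bottle straight towards the spine, 3 to 8 N.
- clip_right (a joint): Right (-y) arm of the clip, the same.
- bottle: The wide round bottle: milky white, 42 dia, straight up to 110 mm, then a shoulder and a ball stopper, 144 mm in all; 0.11 to 0.21 kg. Origin: centre of its underside, z up. Grip it across 42 mm at 95 to 100 mm above its underside: the clip will hold it at 46 to 62 mm. Slide it in with its underside 3 to 8 mm above the ledge, then lower it.
- slim_bottle: Bystander: slim bottle, 28 dia, 129 high, same look; too thin for the clip. Origin: centre of its underside.
- soap: Bystander: round wrapped soap, 62 dia x 22 high. Origin: centre of its underside.
- carton: Bystander: white carton 38 x 150 x 32 high, long side along its y. Origin: centre of its underside.
- brush_cup: Bystander: white cup, 68 dia x 92 high, with two toothbrushes up to about 200 mm. Origin: centre of its underside.
- comb: Bystander: white comb 160 x 35 x 5, lying along its x. Origin: centre of its underside.
- tumbler_a: Bystander: upturned square tumbler, 66 x 66 x 86 high, on the stand's shelf. Origin: centre of its underside.
- tumbler_b: Bystander: the second tumbler on the shelf, the same.
Things that resemble listed ones, but are neither listed nor needed, are in the scene too. Leave any orange or yellow look-alike of the bottle alone. Leave any red look-alike of the holder alone.

How it is judged:
On the way, in this order (a step that is already met when the one before it is completed fails the run):
1. the empty holder hangs by both claws, pressed fully home, its catch sprung out (x of holder_claw in the frame of lower_slot between -0.004 and 0.003 m and y of holder_claw in the frame of lower_slot between -0.005 and 0.005 m and z of holder_claw in the frame of lower_slot between -0.003 and 0.003 m and angle between holder's own z axis and vertical below 0.07 rad and value of joint catch below 0.002 m), for 0.2 s.
2. the wide bottle is snapped into the clip of the hung holder (all of step 1 and horizontal distance between bottle and holder_ledge below 0.005 m and z of bottle in the frame of holder_ledge between -0.003 and 0.01 m and angle between the z axis of bottle and the z axis of holder, either way round below 0.08 rad and value of joint each of clip_left, clip_right below 0.07 rad), for 0.2 s.
At the end, for the whole second after the job is handed in: Holder home in the free slots: lower claw within 3 mm in height, 5 mm sideways, 4 mm off the face, tilt under 4 deg, catch out. Bottle in the clip: within 5 mm of the ledge's centre, at most 10 mm above it, in line within 4.5 deg, arms under 0.07 rad. All at rest (all of step 2 and linear speed of each of holder, bottle below 0.02 m/s); the robot touches nothing.
It fails at once if another thing on the counter or the shelf is moved by more than 30 mm (distance of any of slim_bottle, soap, carton, brush_cup, comb, tumbler_a, tumbler_b from where it was at the start of the episode above 0.03 m).
It fails at once if the slim bottle, the brush cup or a tumbler is tipped over (angle between any of slim_bottle, brush_cup, tumbler_a, tumbler_b's own z axis and vertical above 0.6 rad).
It also fails if it takes over 72 s, if anything falls off the work surface, if the arm or the gripper's body presses on something with over 40 N, if the wrist force passes 120 N, or if a joint passes its speed limit or range.

## Working session

There is one attempt and no reset: what is moved stays moved. The work goes in short steps, Python scripts to look and compute and a tool call to move; the robot and the scene stay as the last step left them, time stands still between calls to the robot, and variables do not carry over. Pictures are saved under pics/ and viewed, and the job is handed in when it is done.

Besides the shell and the picture viewer there is one more tool, called after "Call:" in YAML: its name, and indented under it one key for each argument. play_rows: Moves the arm, as the interface text tells. Its arguments: {"type":"object","properties":{"rows":{"type":"array"},"force":{"type":"number"}},"required":["rows"]}

```bash
mkdir -p pics; ls; python3 - <<'E'
from workcell import readout, camera, camera_info, manip
import cv2
for n in("scene","top"):
    cv2.imwrite(f"pics/{n}0.png",camera(n)); print(n,camera_info(n))
print(readout.get_obs()); print(manip.hold_point_z)
E
```

```text
pics
scene {'fx': 366.7412808129096, 'fy': 366.7412808129096, 'cx': 317.70656817889534, 'cy': 200.36194525993093, 'world_from_camera': array([[-0.56734131, -0.64363163,  0.51367515,  1.14298317],
       [ 0.82347101, -0.44009567,  0.35806604,  0.39858914],
       [-0.00439642,  0.62614225,  0.77969645,  1.09424325],
       [ 0.        ,  0.        ,  0.        ,  1.        ]])}
top {'fx': 512.7170155142227, 'fy': 512.7170155142227, 'cx': 322.64481602177415, 'cy': 203.71138196766802, 'world_from_camera': array([[-0.06140022,  0.97791336, -0.19978859,  0.19625261],
       [-0.99811117, -0.05975069,  0.01428133, -0.01192414],
       [ 0.00202839,  0.2002881 ,  0.97973495,  1.89968495],
       [ 0.        ,  0.        ,  0.        ,  1.        ]])}
{'clock': 0.1, 'joint_pos': array([-1.21057908,  0.332816  , -0.06468253,  1.46092172,  0.02165513,
        1.34984441, -0.08846763]), 'joint_velocities': array([ 0.00021695, -0.00319939,  0.00046346, -0.00096193,  0.00079129,
       -0.0001969 ,  0.00131381]), 'tau': array([ 1.73754615e-03, -6.26742196e+01,  4.93292219e-02, -3.92434251e+01,
        1.63217413e-02,  6.83782302e-03,  3.95803625e-05]), 'position': array([0.23336057, 0.57942833, 0.23056013]), 'ee_rot': array([ 8.28700690e-01,  5.59691655e-01, -5.00685270e-04,  4.09164007e-04]), 'ft_force': array([-0.08824663, -0.96453189, -0.23414281]), 'torque': array([-0.0073717 ,  0.08197317,  0.0001959 ]), 'grip_width': 1.0004511581104898}
0.0187
```

View pics/scene0.png

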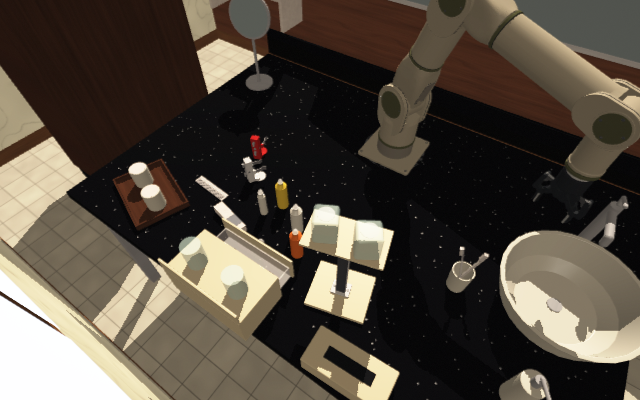

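View pics/top0.png

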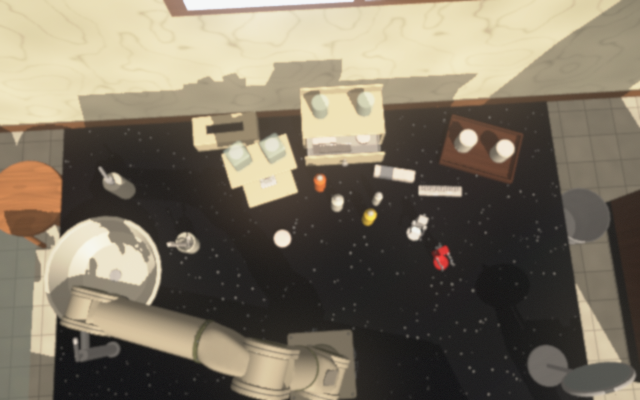

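```bash
cat > h.py <<'E'
from workcell import readout, camera, camera_info, manip
import cv2, numpy as np
from scipy.spatial.transform import Rotation as R
def crop(src,x0,y0,x1,y1,s,out):
    im=cv2.imread(f"pics/{src}.png")[y0:y1,x0:x1]
    cv2.imwrite(f"pics/{out}.png",cv2.resize(im,None,fx=s,fy=s,interpolation=cv2.INTER_CUBIC))
def ray(n,u,v):
    c=camera_info(n);T=c["world_from_camera"]
    d=T[:3,:3]@np.array([(u-c["cx"])/c["fx"],-(v-c["cy"])/c["fy"],-1.]);return T[:3,3],d
def at(n,u,v,z):
    o,d=ray(n,u,v);return o+d*(z-o[2])/d[2]
def proj(n,p):
    c=camera_info(n);T=c["world_from_camera"];p=np.atleast_2d(p)
    q=(p-T[:3,3])@T[:3,:3];return np.c_[c["cx"]+c["fx"]*q[:,0]/-q[:,2],c["cy"]+c["fy"]*q[:,1]/q[:,2]]
def tri(ps,pt):
    (o1,d1),(o2,d2)=ray("scene",*ps),ray("top",*pt)
    A=np.c_[d1,-d2];s=np.linalg.lstsq(A,o2-o1,rcond=None)[0]
    a,b=o1+d1*s[0],o2+d2*s[1];return (a+b)/2,np.linalg.norm(a-b)
E
python3 - <<'E'
from h import *
crop("scene0",180,120,400,330,3.6,"s1")
crop("top0",180,110,460,290,2.85,"t1")
E
```

```text
(no output)
```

View pics/s1.png

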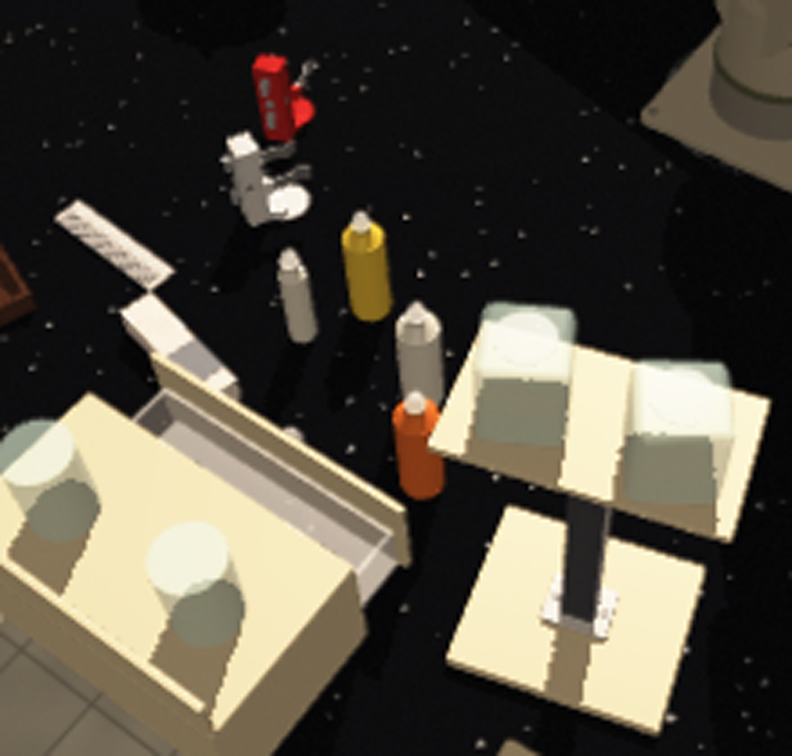

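View pics/t1.png

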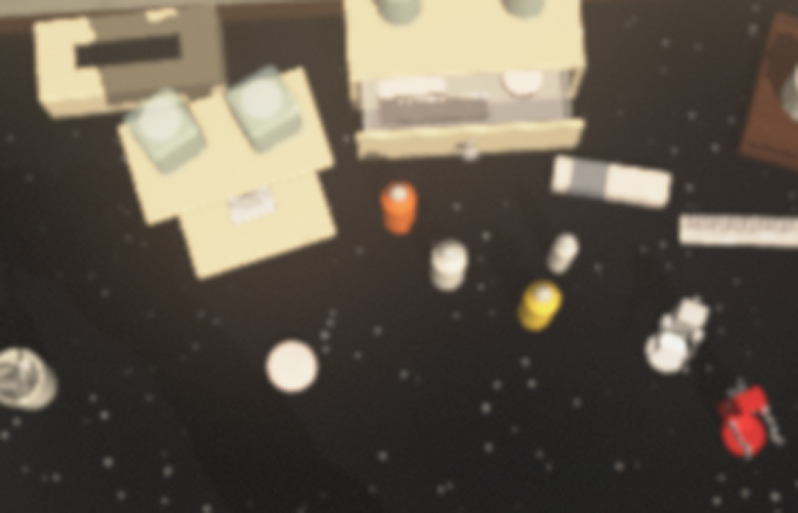

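```bash
python3 - <<'E'
from h import *
# average several frames? one fresh pair only
crop("scene0",295,195,400,330,5.8,"s_st")
crop("top0",215,130,305,215,7,"t_st")
crop("scene0",225,130,320,250,5,"s_h")
crop("top0",325,165,475,280,5.2,"t_h")
E
```

```text
(no output)
```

View pics/s_st.png

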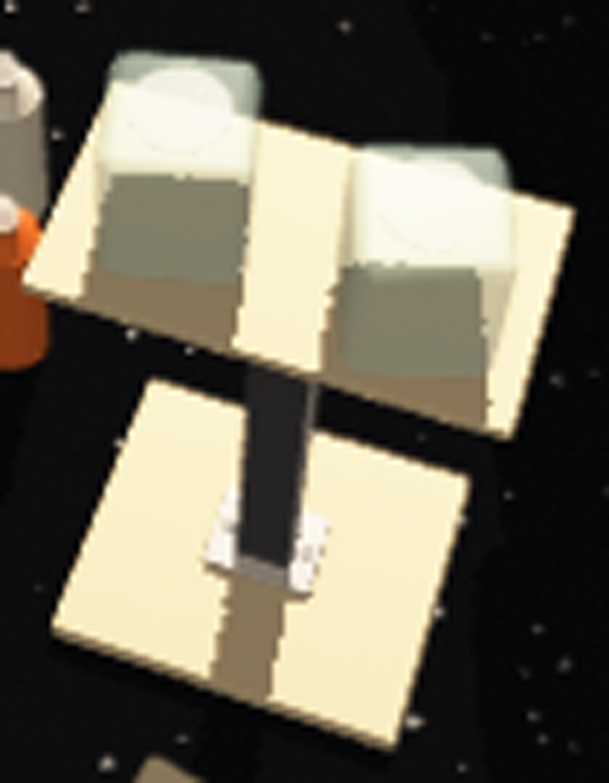

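View pics/t_st.png

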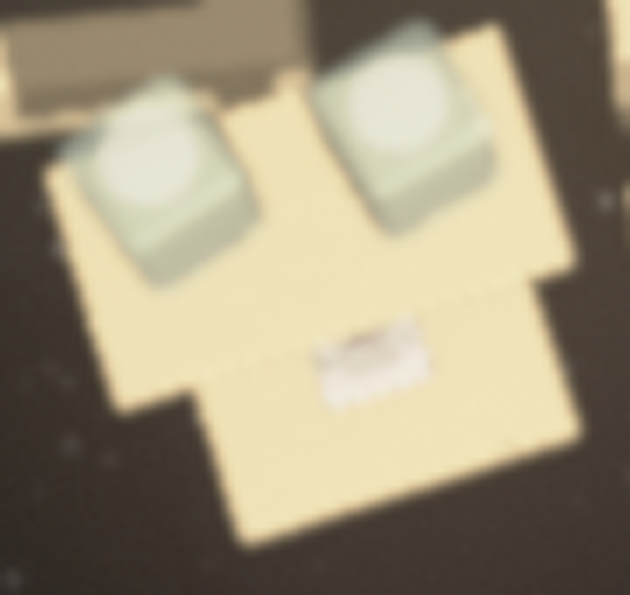

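View pics/s_h.png

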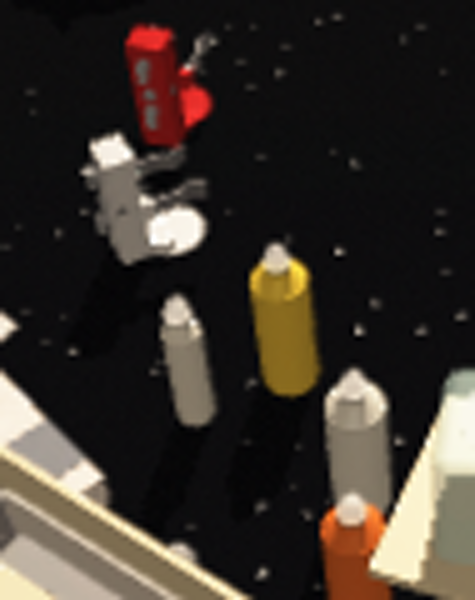

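View pics/t_h.png

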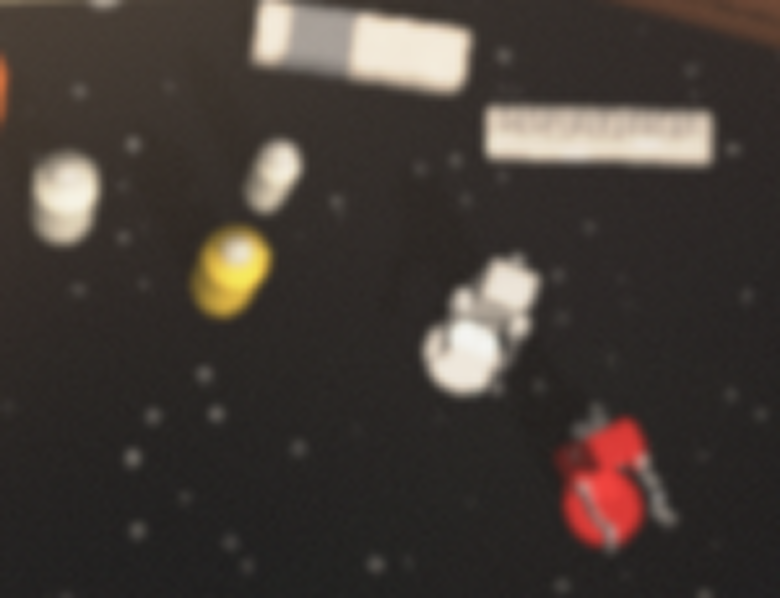

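```bash
cat > fit.py <<'E'
from h import *
from scipy.optimize import least_squares
def un(x,y,x0,y0,s): return (x0+(x+.5)/s-.5, y0+(y+.5)/s-.5)
S=lambda x,y: un(x,y,295,195,5.8)
T=lambda x,y: un(x,y,215,130,7)
# model pts: (local, cam, px)
b=14e-3; st=.302; sb=.294
obs=[((-.065,-.095,b),"scene",S(152,380)),((-.065,.095,b),"scene",S(470,478)),((.095,-.095,b),"scene",S(52,628)),((.095,.095,b),"scene",S(392,740)),
((-.055,.11,st),"scene",S(575,208)),((.065,-.11,st),"scene",S(23,284)),((.065,.11,st),"scene",S(513,432)),
((-.065,.095,b),"top",T(243,546)),((-.065,-.095,b),"top",T(583,434)),
((-.055,.11,st),"top",T(119,411)),((-.055,-.11,st),"top",T(580,267)),((.065,-.11,st),"top",T(500,23)),((.065,.11,st),"top",T(44,168))]
def w(p,l):
    c,s=np.cos(p[2]),np.sin(p[2]);return np.array([p[0]+c*l[0]-s*l[1],p[1]+s*l[0]+c*l[1],l[2]])
def res(p,cams=("scene","top")): return np.concatenate([proj(c,w(p,l))[0]-np.array(px) for l,c,px in obs if c in cams])
if __name__=="__main__":
  for cams in (("scene","top"),("scene",),("top",)):
    r=least_squares(lambda p:res(p,cams),[.75,.12,.2]);print(cams,r.x,np.round(r.fun.reshape(-1,2),2).tolist())
E
python3 fit.py
```

```text
('scene', 'top') [0.67268781 0.16158364 0.26143584] [[-0.49, -0.87], [0.09, -0.57], [-0.39, -0.65], [0.53, 0.32], [-0.13, -0.43], [-0.69, -0.41], [-0.09, 0.0], [-0.21, -0.65], [-0.54, -0.31], [-0.36, -0.29], [-0.78, -0.75], [-0.64, 0.53], [-0.14, 0.26]]
('scene',) [0.67328699 0.16249756 0.26215713] [[-0.39, -0.59], [0.24, -0.3], [-0.26, -0.31], [0.73, 0.65], [0.07, -0.14], [-0.54, -0.04], [0.16, 0.36]]
('top',) [0.67191615 0.16007153 0.2589309 ] [[0.14, -0.52], [-0.15, -0.06], [0.05, -0.15], [-0.32, -0.45], [-0.09, 0.78], [0.36, 0.37]]
```

```bash
python3 - <<'E'
from h import *
crop("scene0",236,152,272,188,16,"s_h2")
crop("top0",398,208,438,248,14,"t_h2")
E
```

```text
(no output)
```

View pics/s_h2.png

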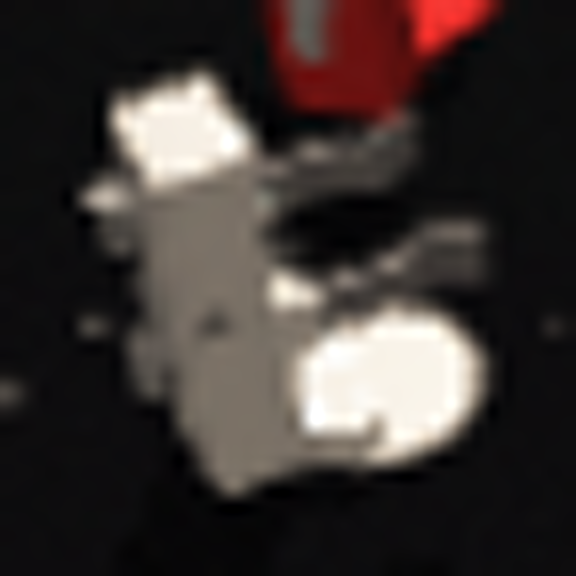

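View pics/t_h2.png

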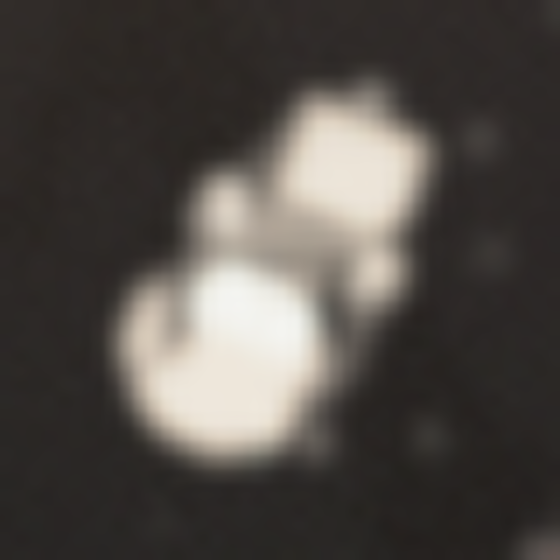

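```bash
cat > fith.py <<'E'
from fit import *
A=lambda x,y: un(x,y,236,152,16)
B=lambda x,y: un(x,y,398,208,14)
hobs=[((-.013,0,.11),"scene",A(181,126)),((-.048,0,.005),"scene",A(393,382)),((-.013,0,.11),"top",B(352,165)),((-.048,0,.005),"top",B(222,356))]
def resh(p,o=hobs,cams=("scene","top")): return np.concatenate([proj(c,w(p,l))[0]-np.array(px) for l,c,px in o if c in cams])
for cams in (("scene","top"),("scene",),("top",)):
    r=least_squares(lambda p:resh(p,hobs,cams),[.5,-.25,-.3]);print(cams,r.x,np.round(r.fun.reshape(-1,2),2).tolist())
    p=r.x
    for n,(x0,y0,s) in {"scene":(236,152,16),"top":(398,208,14)}.items():
        print(n,[np.round(((proj(n,w(p,(lx,ly,.11)))[0]-[x0,y0])+.5)*s-.5).astype(int).tolist() for lx,ly in((0,-.016),(0,.016),(-.026,.016),(-.026,-.016))], [np.round(((proj(n,w(p,(lx,ly,0)))[0]-[x0,y0])+.5)*s-.5).astype(int).tolist() for lx,ly in((0,-.016),(0,.016))])
# bottles
S5=lambda x,y: un(x,y,225,130,5); T5=lambda x,y: un(x,y,325,165,5.2)
E
python3 fith.py
python3 - <<'E'
from h import *
crop("scene0",280,205,312,270,10,"s_b")
crop("top0",310,165,395,230,9,"t_b")
E
```

```text
('scene', 'top') [ 0.49290145 -0.39392245 -0.5303551 ] [[0.16, -0.05], [-0.77, -0.11], [-0.2, 0.45], [-0.26, -0.16]]
scene [[110, 99], [152, 186], [258, 152], [215, 66]] [[182, 411], [222, 497]]
top [[428, 154], [313, 98], [270, 188], [385, 245]] [[345, 225], [236, 172]]
('scene',) [ 0.4916133  -0.39428248 -0.5930938 ] [[0.38, -0.14], [-0.4, 0.16]]
scene [[117, 94], [150, 183], [258, 154], [223, 65]] [[188, 406], [221, 495]]
top [[428, 163], [317, 100], [268, 187], [380, 250]] [[345, 233], [240, 173]]
('top',) [ 0.49387562 -0.39398197 -0.49835607] [[-0.11, 0.23], [0.11, -0.24]]
scene [[105, 102], [151, 188], [256, 151], [209, 66]] [[177, 414], [221, 499]]
top [[429, 149], [312, 96], [272, 188], [389, 241]] [[345, 220], [235, 170]]
```

View pics/s_b.png

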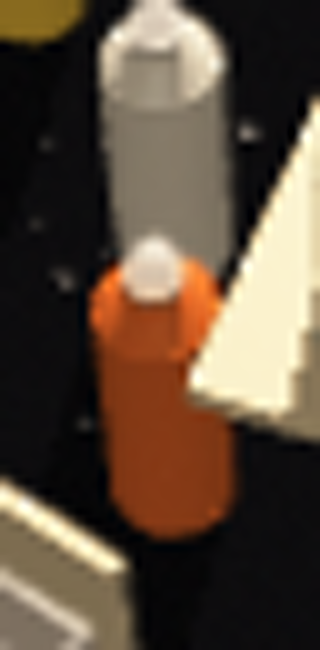

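View pics/t_b.png

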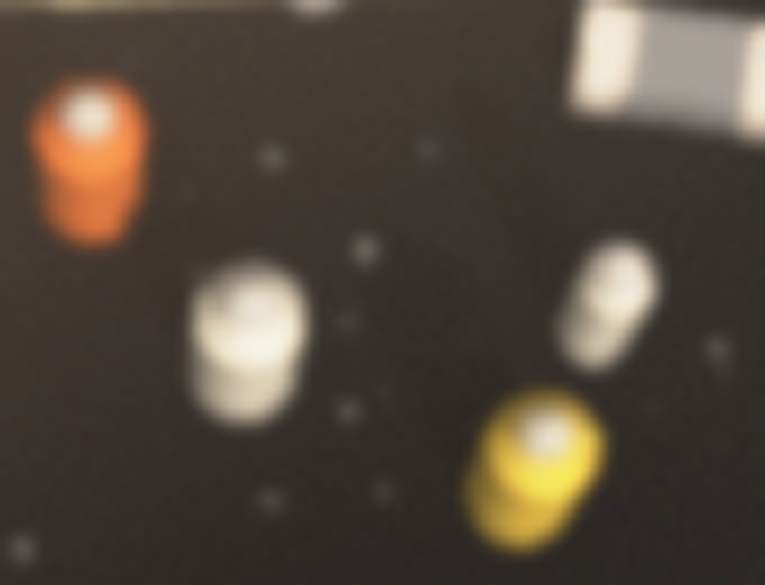

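```bash
python3 - <<'E'
from fit import *
Tb=lambda x,y: un(x,y,310,165,9)
Sb=lambda x,y: un(x,y,280,205,10)
print("wide",at("top",*Tb(250,320),.11),at("top",*Tb(244,373),0),at("scene",*Sb(162,62),.11))
print("orange",at("top",*Tb(92,135),.11),"yellow",at("top",*Tb(546,450),.11),"slim",at("top",*Tb(620,285),.1))
for n,px in {"soap":(282,239),"cartonR":(414,177),"cartonL":(374,172),"cup":(187,243),"comb":(440,191)}.items(): print(n,at("top",*px,.02))
o=readout.get_obs(); M=R.from_quat(o["ee_rot"]).as_matrix(); print(M)
print(o["position"], proj("scene",o["position"]),proj("top",o["position"]))
E
```

```text
wide [ 0.57109789 -0.09112996  0.11      ] [ 0.57159736 -0.09195695  0.        ] [ 0.57320888 -0.08898449  0.11      ]
orange [ 0.65036405 -0.0331631   0.11      ] yellow [ 0.51171365 -0.20409753  0.11      ] slim [ 0.57843769 -0.24002897  0.1       ]
soap [0.4560681  0.11851336 0.02      ]
cartonR [ 0.66144172 -0.39067098  0.02      ]
cartonL [ 0.69014975 -0.24116592  0.02      ]
cup [0.46263723 0.46829309 0.02      ]
comb [ 0.60135682 -0.48308564  0.02      ]
[[ 3.73490001e-01  9.27634131e-01 -3.71825096e-04]
 [ 9.27633311e-01 -3.73490168e-01 -1.23860772e-03]
 [-1.28784782e-03  1.17690255e-04 -9.99999164e-01]]
[0.23336057 0.57942833 0.23056013] [[545.67107521 212.26267313]] [[135.69397064 308.29324229]]
```

Call:
play_rows:
  rows:
    - [[10,-10,30],[0,0,0],50]
    - [[22,-38,20],[0,0,0],50]
    - [[22,-38,20],[0,0,0],50]
    - [[22,-38,20],[0,0,0],50]
    - [[22,-38,20],[0,0,0],50]
    - [[22,-38,10],[0,0,0],50]
    - [[22,-38,0],[0,0,0],50]
    - [[22,-38,0],[0,0,0],50]
    - [[22,-38,0],[0,0,-2],50]
    - [[22,-38,0],[0,0,-2],50]
    - [[10,-38,0],[0,0,-2],50]

```text
clock: 1.48
position: [0.4521, 0.1881, 0.3509]
ee_rot: [0.857, 0.515, -0.0, 0.0]
ft_force: [0.8, -0.3, -0.8]
grip_width: 0.582
```

```bash
python3 - <<'E'
from fit import *
T5=lambda x,y: un(x,y,325,165,5.2)
print("red top",at("top",*T5(618,445),.11),"ledge",at("top",*T5(602,510),.005))
o=readout.get_obs(); print(o["clock"],o["position"],o["joint_pos"])
E
```

```text
red top [ 0.36977478 -0.44978644  0.11      ] ledge [ 0.33468631 -0.45913513  0.005     ]
1.475 [0.4520706  0.18813675 0.35088746] [-0.75568915 -0.01835913  0.26512879  1.6142405   0.00500319  1.54574007
  0.59055796]
```

```bash
cat >> h.py <<'E'
def goal(origin,yaw,local,tilt):
    """TCP pos & R for grasp point at local (frame origin,yaw), hand leaning back tilt deg"""
    Rz=R.from_euler("z",yaw).as_matrix(); t=np.radians(tilt)
    Z=Rz@np.array([np.sin(t),0,-np.cos(t)]);X=Rz[:,1];Y=np.cross(Z,X)
    return np.array(origin)+Rz@np.array(local)+Z*manip.hold_point_z, np.c_[X,Y,Z]
def delta(p,M):
    o=readout.get_obs();d=(p-o["position"])*1e3
    rv=(R.from_matrix(M)*R.from_quat(o["ee_rot"]).inv()).as_rotvec(degrees=True)
    print("shift mm",np.round(d,1),"turn deg",np.round(rv,1),"|",np.round(o["position"],4),"F",np.round(o["ft_force"],1),"w",round(o["grip_width"]*85.4,1),"t",o["clock"])
E
python3 - <<'E'
from h import *
delta(*goal([.493,-.394,0],-.51,[-.090,0,.24],40))
delta(*goal([.493,-.394,0],-.51,[-.018,0,.092],40))
print(readout.get_obs()["joint_pos"])
E
```

```text
shift mm [ -27.1 -544.1 -125.2] turn deg [-19.1 -35.1  -1.1] | [0.4521 0.1881 0.3509] F [ 0.8 -0.3 -0.8] w 49.7 t 1.475
shift mm [  35.7 -579.2 -273.2] turn deg [-19.1 -35.1  -1.1] | [0.4521 0.1881 0.3509] F [ 0.8 -0.3 -0.8] w 49.7 t 1.475
[-0.75568915 -0.01835913  0.26512879  1.6142405   0.00500319  1.54574007
  0.59055796]
```

Call:
play_rows:
  rows:
    - [[-2,-45,0],[-2,-3.5,0],50]
    - [[-2,-45,0],[-2,-3.5,0],50]
    - [[-2,-45,0],[-2,-3.5,0],50]
    - [[-2,-45,0],[-2,-3.5,0],50]
    - [[-2,-45,0],[-2,-3.5,0],50]
    - [[-2,-45,0],[-2,-3.5,0],50]
    - [[-2,-45,0],[-2,-3.5,0],50]
    - [[-3,-45,-10],[-2,-3.5,0],50]
    - [[-3,-45,-20],[-2,-3.5,0],50]
    - [[-3,-45,-30],[-1,-3.5,0],50]
    - [[-3,-45,-30],[0,0,0],50]
    - [[-1,-45,-30],[0,0,0],50]

```text
clock: 2.98
position: [0.4265, -0.3158, 0.2412]
ee_rot: [0.814, 0.488, 0.162, 0.269]
ft_force: [0.9, 0.1, 0.4]
grip_width: 0.583
```

```bash
python3 - <<'E'
from h import *
for n in("scene","top"): cv2.imwrite(f"pics/{n}1.png",camera(n))
crop("scene1",190,60,390,240,4,"s1b")
crop("top1",340,170,500,300,5,"t1b")
delta(*goal([.493,-.394,0],-.51,[-.090,0,.24],40))
delta(*goal([.493,-.394,0],-.51,[-.018,0,.092],40))
o=readout.get_obs();print(o["joint_pos"],proj("scene",o["position"]),proj("top",o["position"]))
E
```

```text
shift mm [  0.1 -39.  -12.5] turn deg [-1.9 -3.3 -0.9] | [ 0.4249 -0.317   0.2381] F [ 0.6  1.  -0.5] w 49.7 t 3.075
shift mm [  62.9  -74.1 -160.5] turn deg [-1.9 -3.3 -0.9] | [ 0.4249 -0.317   0.2381] F [ 0.6  1.  -0.5] w 49.7 t 3.075
[ 0.15590549 -0.35760325  0.36379533  2.24333193  0.16960947  0.60531892
  1.5076091 ] [[267.17899663 131.96433295]] [[410.36528134 231.50870154]]
```

View pics/s1b.png

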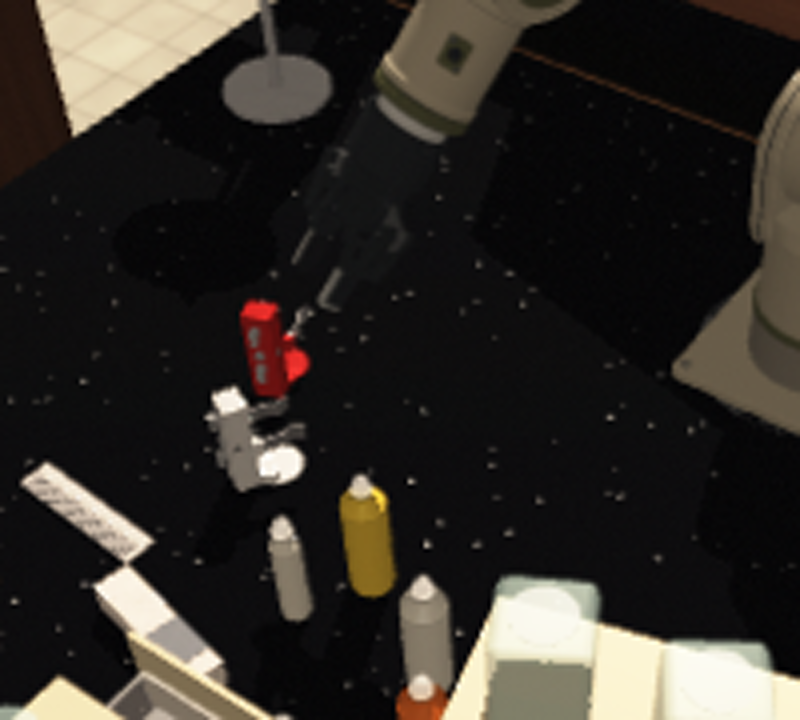

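View pics/t1b.png

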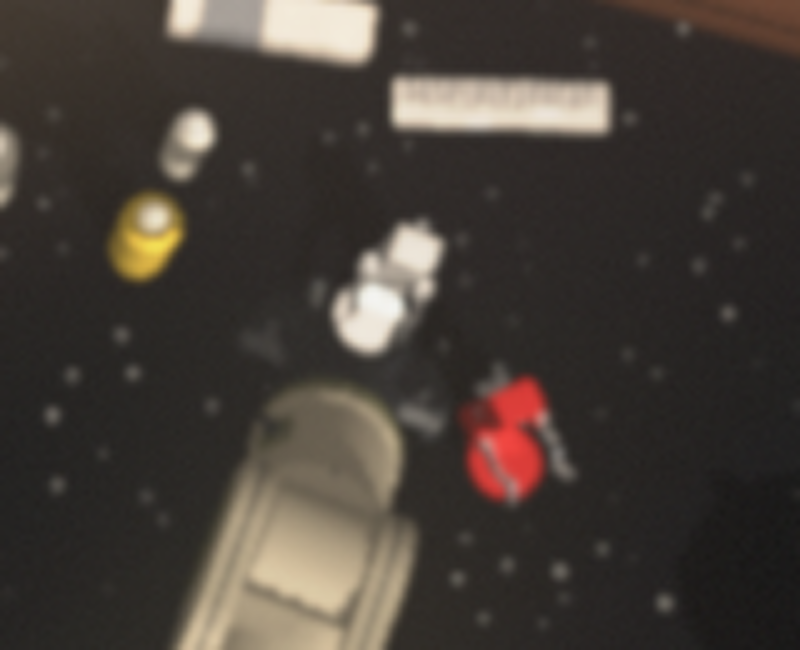

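Call:
play_rows:
  rows:
    - [[5,-20,0],[-1,-1.7,-0.5],50]
    - [[5,-22,0],[-1,-1.6,-0.4],50]
    - [[10,-7,-25],[0,0,0],50]
    - [[10,-6,-25],[0,0,0],50]
    - [[10,-6,-25],[0,0,0],50]
    - [[8,-5,-25],[0,0,0],50]
    - [[0,0,0],[0,0,0],50]

```text
clock: 3.95
position: [0.4762, -0.3778, 0.1405]
ee_rot: [0.808, 0.479, 0.174, 0.296]
ft_force: [-0.1, 0.9, -0.0]
grip_width: 0.583
```

```bash
python3 - <<'E'
from h import *
for n in("scene","top"): cv2.imwrite(f"pics/{n}2.png",camera(n))
crop("scene2",220,120,300,195,8,"s2b")
crop("top2",380,190,460,260,8,"t2b")
delta(*goal([.493,-.394,0],-.51,[-.018,0,.092],40))
o=readout.get_obs();print(o["joint_pos"],proj("scene",o["position"]),proj("top",o["position"]))
E
```

```text
shift mm [ 11.2 -12.6 -64.8] turn deg [ 0.2  0.3 -0.5] | [ 0.4766 -0.3785  0.1424] F [-0.3 -0.2 -0.9] w 50.1 t 4.05
[-0.16652582 -0.04265046  0.8227993   2.26324811 -0.34476934  0.22338754
  2.04701886] [[248.36956082 153.2763793 ]] [[421.88760471 219.79511957]]
```

View pics/s2b.png

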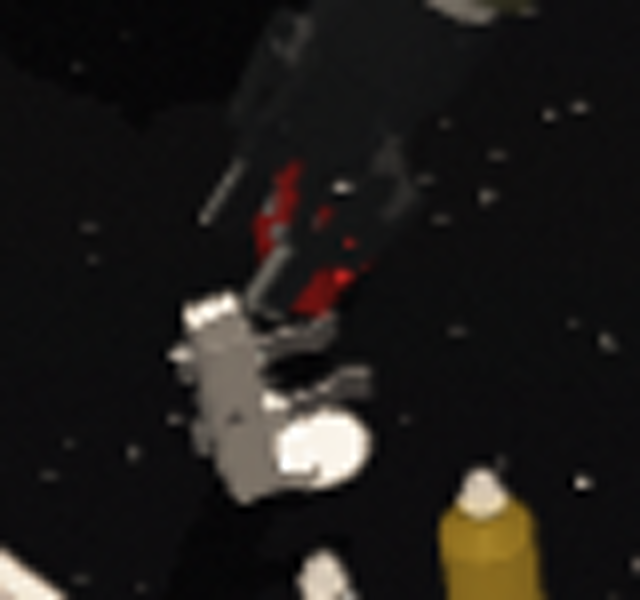

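View pics/t2b.png

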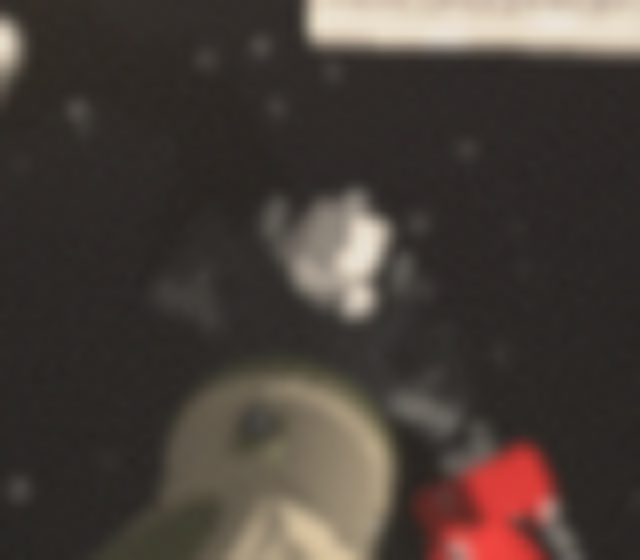

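```bash
python3 - <<'E'
from h import *
delta(*goal([.493,-.394,0],-.51,[-.018,0,.092],35))
E
```

```text
shift mm [ 10.1 -12.  -65.8] turn deg [ 2.7  4.6 -0.5] | [ 0.4766 -0.3785  0.1424] F [-0.3 -0.2 -0.9] w 50.1 t 4.05
```

Call:
play_rows:
  rows:
    - [[5,-5,0],[1.4,2.3,-0.3],50]
    - [[3,-4,-12],[1.3,2.3,-0.2],50]
    - [[2,-3,-18],[0,0,0],50]
    - [[0,0,-18],[0,0,0],50]
    - [[0,0,-18],[0,0,0],50]
    - [[0,0,0],[0,0,0],50]

```text
clock: 4.8
position: [0.4856, -0.391, 0.0759]
ee_rot: [0.823, 0.482, 0.153, 0.259]
ft_force: [-0.1, 0.4, 0.4]
grip_width: 0.586
```

```bash
python3 - <<'E'
from h import *
for n in("scene","top"): cv2.imwrite(f"pics/{n}3.png",camera(n))
crop("scene3",220,120,300,195,8,"s3b")
crop("top3",380,190,460,260,8,"t3b")
delta(*goal([.493,-.394,0],-.51,[-.018,0,.092],35))
o=readout.get_obs();print(o["joint_pos"],proj("scene",o["position"]),proj("top",o["position"]))
E
```

```text
shift mm [ 0.4  1.3 -0.7] turn deg [-0.   0.1  0.1] | [ 0.4863 -0.3918  0.0774] F [ 0.2 -0.6  0. ] w 50.0 t 4.9
[ 0.04901776  0.19432388  0.64609295  2.19672161 -0.85688418  0.2614245
  2.48497344] [[246.65237021 165.64304904]] [[421.82423619 219.9804821 ]]
```

View pics/s3b.png

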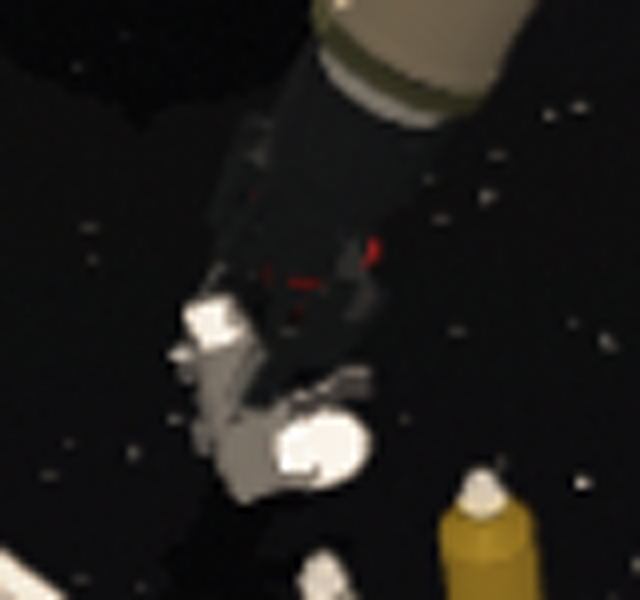

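View pics/t3b.png

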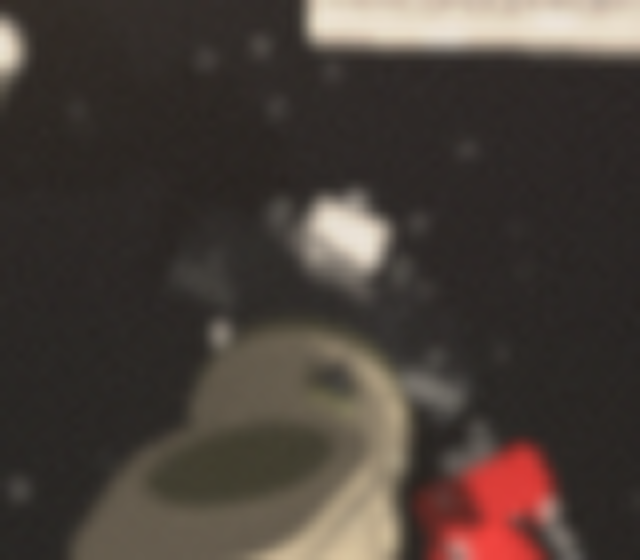

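Call:
play_rows:
  rows:
    - [[0,0,0],[0,0,0],30]
    - [[0,0,0],[0,0,0],24]
    - [[0,0,0],[0,0,0],24]
    - [[0,0,0],[0,0,0],24]
  force: 70

```text
clock: 5.4
position: [0.4871, -0.392, 0.0776]
ee_rot: [0.823, 0.481, 0.153, 0.261]
ft_force: [-2.7, 1.7, 8.6]
grip_width: 0.362
```

```bash
python3 - <<'E'
from h import *
for n in("scene","top"): cv2.imwrite(f"pics/{n}4.png",camera(n))
crop("scene4",220,120,300,195,8,"s4b")
delta(*goal([.493,-.394,0],-.51,[-.018,0,.092],35))
o=readout.get_obs();print(o["joint_pos"],o["torque"])
E
```

```text
shift mm [-0.4  1.5 -1. ] turn deg [0.1 0.2 0.1] | [ 0.487  -0.392   0.0776] F [-2.6  1.4  8.8] w 31.1 t 5.5
[ 0.04649191  0.19516545  0.64803471  2.19627531 -0.86161108  0.26021511
  2.48928215] [ 0.09529499  0.15471212 -0.0173818 ]
```

View pics/s4b.png

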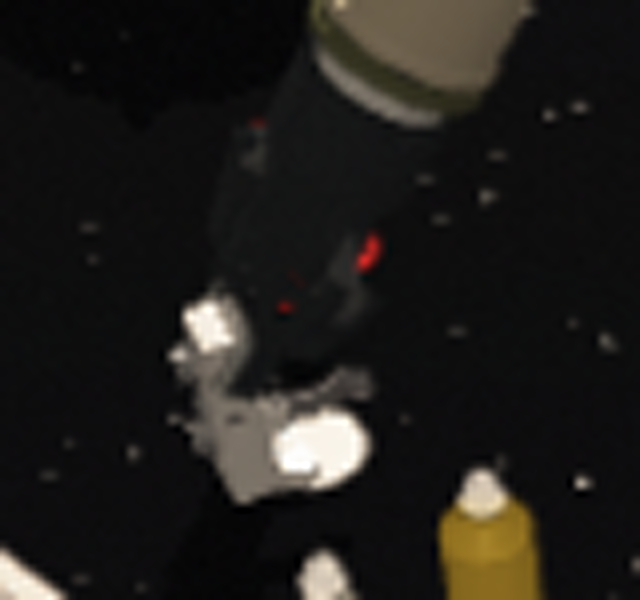

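```bash
cat >> h.py <<'E'
STAND=np.array([.6727,.1616,0.]);SYAW=.2614
import json,os
def pose_h():
    """holder pose estimate (pos,R) from the tool now"""
    o=readout.get_obs();d=json.load(open("hrel.json"))
    Rt=R.from_quat(o["ee_rot"]);return o["position"]+Rt.apply(d["t"]),Rt*R.from_quat(d["q"])
def togo(local,yaw=None):
    """shift/turn to bring held holder origin to local (stand frame), level, yaw of stand"""
    yaw=SYAW if yaw is None else yaw
    hp,hr=pose_h();Rs=R.from_euler("z",yaw)
    dr=Rs*hr.inv();o=readout.get_obs()
    tp=STAND+R.from_euler("z",SYAW).apply(local)
    newtcp=tp+dr.apply(o["position"]-hp)
    l=R.from_euler("z",SYAW).inv().apply(hp-STAND)*1e3
    print("holder local mm",np.round(l,1),"rot in stand deg",np.round((R.from_euler("z",SYAW).inv()*hr).as_rotvec(degrees=True),1))
    print("shift",np.round((newtcp-o["position"])*1e3,1),"turn",np.round(dr.as_rotvec(degrees=True),1),"| tcp",np.round(o["position"],4),"F local",np.round(R.from_euler("z",SYAW).inv().apply(o["ft_force"]),1),"t",round(o["clock"],2),"j",np.round(o["joint_pos"],2),"w",round(o["grip_width"]*85.4,1))
E
python3 - <<'E'
from h import *
o=readout.get_obs();Rt=R.from_quat(o["ee_rot"]);X=Rt.as_matrix()[:,0];yaw=np.arctan2(-X[0],X[1]);print(yaw)
Rh=R.from_euler("z",yaw);hx=Rh.apply([1,0,0]);p=np.array([.493,-.394,0]);
t=o["position"];lat=Rh.inv().apply(p-t);print("holder in tcp, holder axes",lat)
lat[1]=0; p=t+Rh.apply(lat); p[2]=0
json.dump(dict(t=Rt.inv().apply(p-t).tolist(),q=(Rt.inv()*Rh).as_quat().tolist()),open("hrel.json","w"))
togo([-.2,0,.15])
E
```

```text
-0.5115826682520241
holder in tcp, holder axes [ 0.00619185  0.0011628  -0.07763495]
holder local mm [-318.  -491.1   -0. ] rot in stand deg [ -0.   -0.  -44.3]
shift [-13.5 500.3 150. ] turn [ 0.   0.  44.3] | tcp [ 0.487  -0.392   0.0776] F local [-2.2  2.   8.8] t 5.5 j [ 0.05  0.2   0.65  2.2  -0.86  0.26  2.49] w 31.1
```

Call:
play_rows:
  rows:
    - [[0,0,5],[0,0,0],24]
    - [[0,0,15],[0,0,0],24]
    - [[0,0,25],[0,0,0],24]
    - [[0,0,25],[0,0,0],24]
    - [[0,0,25],[0,0,0],24]
    - [[0,0,25],[0,0,0],24]
    - [[0,0,25],[0,0,0],24]
    - [[0,0,20],[0,0,0],24]

```text
clock: 6.5
position: [0.4857, -0.3912, 0.2418]
ee_rot: [0.823, 0.482, 0.152, 0.26]
ft_force: [0.6, 0.1, -1.7]
grip_width: 0.365
```

```bash
python3 - <<'E'
from h import *
togo([-.2,0,.16])
E
```

```text
holder local mm [-319.2 -489.9  164.2] rot in stand deg [  0.1   0.2 -44.3]
shift [-12.2 499.6  -4.2] turn [-0.  -0.2 44.3] | tcp [ 0.4857 -0.3912  0.2418] F local [ 0.6 -0.1 -1.7] t 6.5 j [-0.25 -0.16  0.84  2.05  0.09  0.59  1.62] w 31.2
```

Call:
play_rows:
  rows:
    - [[-1,25,8],[0,0,2],24]
    - [[-1,43,2],[0,0,3.9],24]
    - [[-1,43,0],[0,0,3.9],24]
    - [[-1,43,0],[0,0,3.9],24]
    - [[-1,43,0],[0,0,3.9],24]
    - [[-1,43,0],[0,0,3.9],24]
    - [[-1,43,0],[0,0,3.9],24]
    - [[-1,43,0],[0,0,3.9],24]
    - [[-1,43,0],[0,0,3.9],24]
    - [[-1,43,0],[0,0,3.9],24]
    - [[-1,43,0],[0,0,3.9],24]
    - [[-1,45,0],[0,0,3.2],24]

```text
clock: 8.0
position: [0.4736, 0.1095, 0.2508]
ee_rot: [0.581, 0.756, 0.239, 0.183]
ft_force: [0.8, 0.2, -2.2]
grip_width: 0.361
```

```bash
python3 - <<'E'
from h import *
togo([-.12,0,.05])
for n in("scene","top"): cv2.imwrite(f"pics/{n}5.png",camera(n))
crop("scene5",260,100,460,300,3.9,"s5b")
E
```

```text
holder local mm [-199.9    1.1  173.1] rot in stand deg [-0.   0.2 -0. ]
shift [  77.2   19.5 -123.2] turn [ 0.1 -0.2  0. ] | tcp [0.4736 0.1095 0.2508] F local [ 0.8 -0.  -2.2] t 8.0 j [-0.41 -0.43  0.03  2.28  0.12  0.69  1.39] w 30.8
```

View pics/s5b.png

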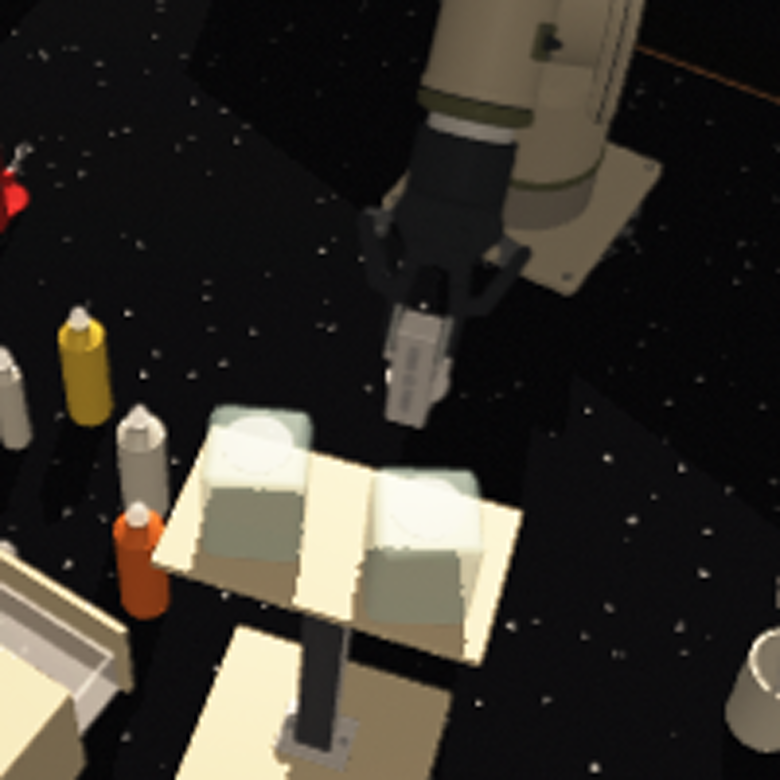

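View pics/top5.png

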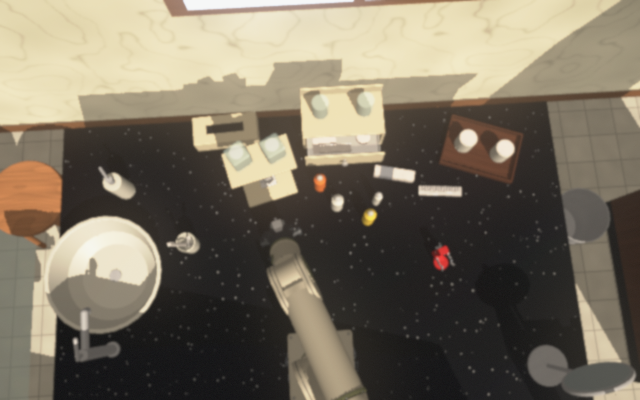

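```bash
cat >> h.py <<'E'
def overlay(n,src,x0,y0,x1,y1,s,out):
    hp,hr=pose_h();im=cv2.imread(f"pics/{src}.png")[y0:y1,x0:x1];im=cv2.resize(im,None,fx=s,fy=s,interpolation=cv2.INTER_CUBIC)
    im=cv2.convertScaleAbs(im,alpha=1.5,beta=20)
    V=np.array([(x,y,z) for z in(0,.11) for x,y in((0,-.016),(0,.016),(-.026,.016),(-.026,-.016))])
    P=(proj(n,hp+hr.apply(V))-[x0,y0]+.5)*s-.5
    for a,b in [(0,1),(1,2),(2,3),(3,0),(4,5),(5,6),(6,7),(7,4),(0,4),(1,5),(2,6),(3,7)]:
        cv2.line(im,tuple(P[a].astype(int)),tuple(P[b].astype(int)),(0,255,0),1)
    cv2.imwrite(f"pics/{out}.png",im)
E
python3 - <<'E'
from h import *
overlay("scene","scene5",345,160,390,215,11,"o5")
crop("scene5",345,160,390,215,11,"o5r")
E
```

```text
(no output)
```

View pics/o5.png

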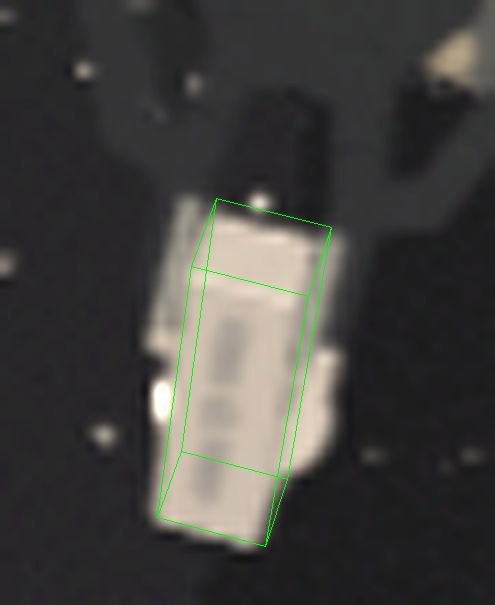

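View pics/o5r.png

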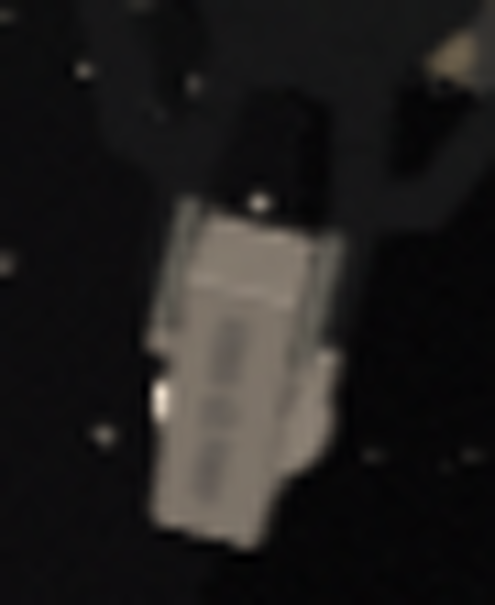

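Call:
play_rows:
  rows:
    - [[10,2,-5],[0,0,0],24]
    - [[15,4,-15],[0,0,0],24]
    - [[15,4,-25],[0,0,0],24]
    - [[15,4,-25],[0,0,0],24]
    - [[12,3,-25],[0,0,0],24]
    - [[10,2,-25],[0,0,0],24]
    - [[0,0,-8],[0,0,0],24]
    - [[0,0,0],[0,0,0],24]

```text
clock: 9.1
position: [0.5508, 0.1268, 0.1225]
ee_rot: [0.582, 0.756, 0.238, 0.183]
ft_force: [0.8, -0.4, -1.7]
grip_width: 0.359
```

```bash
python3 - <<'E'
from h import *
togo([-.03,0.0005,.040])
for n in("scene","top"): cv2.imwrite(f"pics/{n}6.png",camera(n))
crop("scene6",290,150,410,300,5.3,"s6b")
E
```

```text
holder local mm [-120.9   -2.2   44.8] rot in stand deg [-0.   0.2 -0.1]
shift [86.8 25.9 -4.9] turn [ 0.1 -0.2  0.1] | tcp [0.5508 0.1268 0.1225] F local [ 0.7 -0.6 -1.7] t 9.1 j [-0.4  -0.05  0.07  2.28  0.15  0.3   1.36] w 30.7
```

View pics/s6b.png

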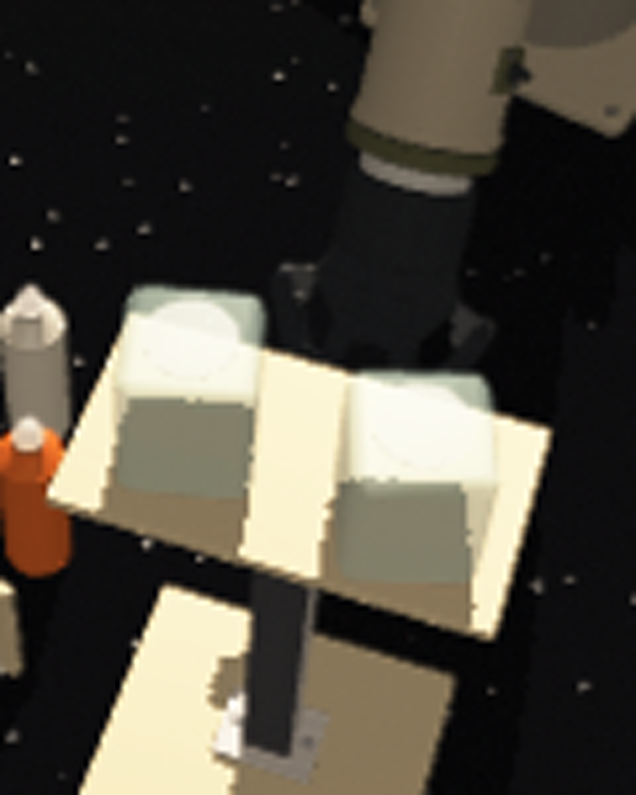

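Call:
play_rows:
  rows:
    - [[15,5,-1],[0,0,0],24]
    - [[18,5.5,-2],[0,0,0],24]
    - [[18,5.5,-2],[0,0,0],24]
    - [[18,5.5,0],[0,0,0],24]
    - [[12,3,0],[0,0,0],24]
    - [[5,1.5,0],[0,-0.2,0],24]
    - [[0,0,0],[0,0,0],24]

```text
clock: 10.07
position: [0.637, 0.1536, 0.1181]
ee_rot: [0.581, 0.756, 0.24, 0.185]
ft_force: [-0.3, -0.0, -1.2]
grip_width: 0.363
```

```bash
python3 - <<'E'
from h import *
togo([-.015,0.0005,.040])
for n in("scene","top"): cv2.imwrite(f"pics/{n}7.png",camera(n))
overlay("scene","scene7",320,220,370,310,8,"o7")
crop("scene7",320,220,370,310,8,"o7r")
crop("top7",235,150,310,230,8,"t7")
E
```

```text
holder local mm [-30.4   1.4  40.5] rot in stand deg [-0.1 -0.  -0.1]
shift [15.1  3.  -0.5] turn [0.  0.1 0.1] | tcp [0.637  0.1536 0.1181] F local [-0.3  0.1 -1.2] t 10.07 j [-0.4   0.15  0.08  2.08  0.09  0.29  1.42] w 31.0
```

View pics/o7.png

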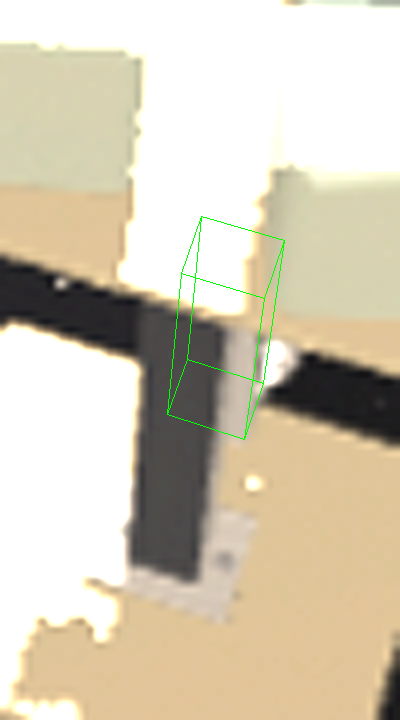

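View pics/t7.png

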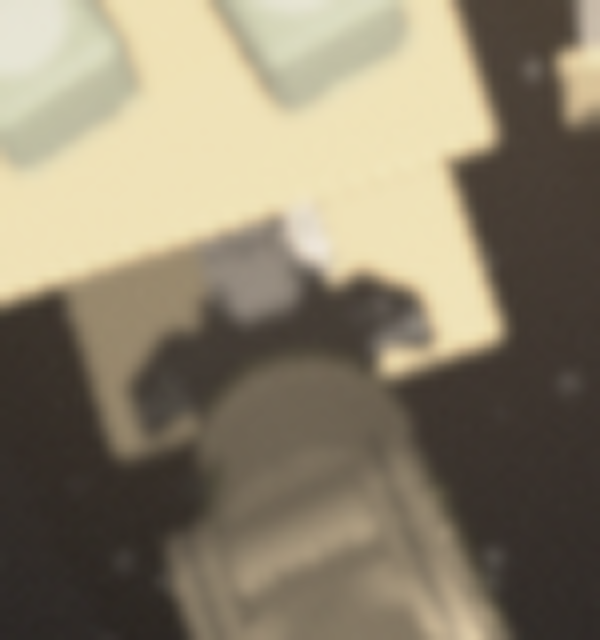

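```bash
python3 - <<'E'
from h import *
o=readout.get_obs();Rt=R.from_quat(o["ee_rot"])
c=lambda P:np.round((P-[235,150]+.5)*8-.5)
for back in(.02,.04,.06,.08): print(back,c(proj("top",o["position"]+Rt.apply([[.045,0,-back],[-.045,0,-back],[0,0,-back]]))).tolist())
hp,hr=pose_h()
print("top of spine",c(proj("top",hp+hr.apply([[0,.016,.11],[0,-.016,.11],[-.026,-.016,.11],[-.026,.016,.11]]))).tolist())
Rs=R.from_euler("z",SYAW)
print("base front",c(proj("top",STAND+Rs.apply([[-.065,.095,.014],[-.065,-.095,.014],[0,.015,.014],[0,-.015,.014]]))).tolist())
crop("top7",255,165,295,200,16,"t7z")
E
```

```text
0.02 [[173.0, 337.0], [367.0, 274.0], [270.0, 305.0]]
0.04 [[176.0, 353.0], [372.0, 290.0], [274.0, 321.0]]
0.06 [[179.0, 369.0], [377.0, 305.0], [278.0, 337.0]]
0.08 [[182.0, 386.0], [383.0, 321.0], [282.0, 354.0]]
top of spine [[220.0, 271.0], [289.0, 249.0], [307.0, 303.0], [237.0, 326.0]]
base front [[116.0, 459.0], [502.0, 334.0], [238.0, 278.0], [299.0, 259.0]]
```

View pics/t7z.png

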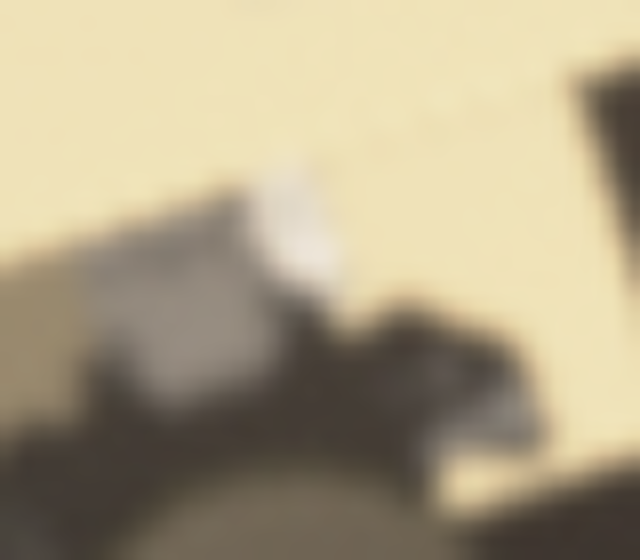

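Call:
play_rows:
  rows:
    - [[8,1.2,0],[0,0,0],24]
    - [[7,1.8,-0.5],[0,0,0],24]
    - [[0,0,0],[0,0,0],24]

```text
clock: 10.55
position: [0.6527, 0.1568, 0.1175]
ee_rot: [0.581, 0.756, 0.24, 0.185]
ft_force: [-0.1, -0.6, -1.8]
grip_width: 0.365
```

```bash
python3 - <<'E'
from h import *
togo([0,0.0005,.040])
E
```

```text
holder local mm [-14.3   0.4  39.9] rot in stand deg [-0.1 -0.  -0.1]
shift [13.9  3.7  0.1] turn [0.  0.1 0.1] | tcp [0.6527 0.1568 0.1175] F local [-0.3 -0.6 -1.8] t 10.55 j [-0.39  0.19  0.07  2.05  0.08  0.29  1.44] w 31.2
```

Call:
play_rows:
  rows:
    - [[2,0.5,0],[0,0,0],24]
    - [[2,0.5,0],[0,0,0],24]
    - [[2,0.5,0],[0,0,0],24]
    - [[0,0,0],[0,0,0],24]

```text
clock: 11.05
position: [0.6582, 0.1582, 0.1176]
ee_rot: [0.581, 0.756, 0.24, 0.185]
ft_force: [0.1, 0.2, -2.3]
grip_width: 0.365
```

```bash
python3 - <<'E'
from h import *
togo([0,0.0005,.040])
E
```

```text
holder local mm [-8.6  0.4 39.9] rot in stand deg [-0.1 -0.  -0.1]
shift [8.4 2.3 0.1] turn [0.  0.1 0.1] | tcp [0.6582 0.1582 0.1176] F local [ 0.1  0.2 -2.3] t 11.05 j [-0.39  0.2   0.07  2.03  0.07  0.3   1.44] w 31.2
```

Call:
play_rows:
  rows:
    - [[2,0.5,0],[0,0,0],24]
    - [[2,0.5,0],[0,0,0],24]
    - [[0,0,0],[0,0,0],24]

```text
clock: 11.42
position: [0.662, 0.1592, 0.1174]
ee_rot: [0.581, 0.756, 0.24, 0.184]
ft_force: [-3.7, -0.9, 0.3]
grip_width: 0.361
```

```bash
python3 - <<'E'
from h import *
togo([0,0.0005,.040])
E
```

```text
holder local mm [-4.7  0.4 39.8] rot in stand deg [-0.1 -0.  -0.1]
shift [4.6 1.3 0.2] turn [0.  0.  0.1] | tcp [0.662  0.1592 0.1174] F local [-3.9  0.1  0.3] t 11.43 j [-0.38  0.21  0.07  2.02  0.07  0.3   1.45] w 30.8
```

Call:
play_rows:
  rows:
    - [[2,0.5,0],[0,0,0],24]
    - [[1.5,0.4,0],[0,0,0],24]
    - [[0,0,0],[0,0,0],24]

```text
clock: 11.8
position: [0.6636, 0.1595, 0.1164]
ee_rot: [0.581, 0.756, 0.238, 0.183]
ft_force: [-23.3, -5.5, 10.6]
grip_width: 0.36
```

```bash
python3 - <<'E'
from h import *
togo([0,0.0005,.040])
E
```

```text
holder local mm [-3.4  0.2 38.8] rot in stand deg [-0.1  0.2 -0.1]
shift [2.9 1.  1.2] turn [ 0.1 -0.2  0.1] | tcp [0.6636 0.1595 0.1164] F local [-23.9   0.7  10.6] t 11.8 j [-0.38  0.21  0.07  2.02  0.07  0.3   1.45] w 30.7
```

Call:
play_rows:
  rows:
    - [[-1,-0.3,0],[0,0,0],24]
    - [[0,0,0],[0,0,0],24]

```text
clock: 12.05
position: [0.6636, 0.1595, 0.1165]
ee_rot: [0.581, 0.756, 0.239, 0.184]
ft_force: [-8.5, -0.6, 0.5]
grip_width: 0.368
```

```bash
python3 - <<'E'
from h import *
togo([0,0.0005,.040])
for n in("scene","top"): cv2.imwrite(f"pics/{n}8.png",camera(n))
overlay("scene","scene8",320,220,370,310,8,"o8")
E
```

```text
holder local mm [-3.3  0.2 38.9] rot in stand deg [-0.1  0.1 -0.1]
shift [3.  1.  1.1] turn [ 0.1 -0.1  0.1] | tcp [0.6636 0.1595 0.1165] F local [-8.4  1.6  0.5] t 12.05 j [-0.38  0.21  0.07  2.02  0.07  0.3   1.45] w 31.4
```

View pics/o8.png

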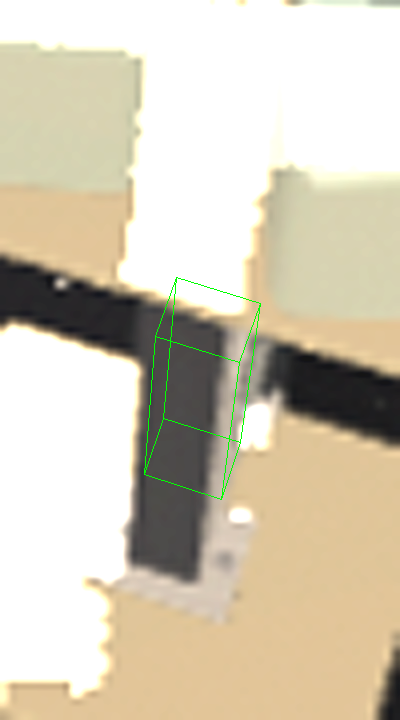

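Call:
play_rows:
  rows:
    - [[0.3,0.1,-2],[0,0,0],24]
    - [[0,0,-2],[0,0,0],24]
    - [[0,0,-2],[0,0,0],24]
    - [[0,0,0],[0,0,0],24]

```text
clock: 12.65
position: [0.6637, 0.1591, 0.1107]
ee_rot: [0.581, 0.756, 0.239, 0.184]
ft_force: [-14.3, -3.0, 5.3]
grip_width: 0.359
```

```bash
python3 - <<'E'
from h import *
togo([-.0033,0.0005,.026])
E
```

```text
holder local mm [-3.3 -0.2 33. ] rot in stand deg [-0.1  0.1 -0.1]
shift [-0.3  0.5 -7. ] turn [ 0.1 -0.1  0.1] | tcp [0.6637 0.1591 0.1107] F local [-14.6   0.8   5.3] t 12.65 j [-0.38  0.22  0.07  2.02  0.07  0.29  1.45] w 30.7
```

Call:
play_rows:
  rows:
    - [[0,0,-1.5],[0,0,0],24]
    - [[0,0,-1.5],[0,0,0],24]
    - [[0,0,-1.5],[0,0,0],24]
    - [[0,0,0],[0,0,0],24]

```text
clock: 13.15
position: [0.6638, 0.159, 0.1063]
ee_rot: [0.581, 0.756, 0.239, 0.184]
ft_force: [-15.6, -4.1, 6.6]
grip_width: 0.365
```

```bash
python3 - <<'E'
from h import *
togo([-.0033,0.0005,.026])
E
```

```text
holder local mm [-3.2 -0.4 28.7] rot in stand deg [-0.1  0.1 -0.1]
shift [-0.4  0.7 -2.7] turn [ 0.1 -0.1  0.1] | tcp [0.6638 0.159  0.1063] F local [-16.1   0.1   6.6] t 13.15 j [-0.38  0.23  0.07  2.02  0.07  0.28  1.45] w 31.2
```

Call:
play_rows:
  rows:
    - [[0,0,-1],[0,0,0],24]
    - [[0,0,-1],[0,0,0],24]
    - [[0,0,-1],[0,0,0],24]
    - [[0,0,0],[0,0,0],24]

```text
clock: 13.65
position: [0.6638, 0.1589, 0.1035]
ee_rot: [0.581, 0.756, 0.239, 0.184]
ft_force: [-18.3, -6.2, 9.5]
grip_width: 0.362
```

```bash
python3 - <<'E'
from h import *
togo([-.0033,0.0005,.026])
E
```

```text
holder local mm [-3.2 -0.4 25.9] rot in stand deg [-0.1  0.1 -0.1]
shift [-0.4  0.7  0.1] turn [ 0.1 -0.1  0.1] | tcp [0.6638 0.1589 0.1035] F local [-19.3  -1.2   9.5] t 13.65 j [-0.38  0.23  0.07  2.03  0.07  0.27  1.45] w 30.9
```

Call:
play_rows:
  rows:
    - [[-0.4,-0.1,-0.7],[0,0,0],24]
    - [[0,0,-0.7],[0,0,0],24]
    - [[0,0,0],[0,0,0],24]

```text
clock: 14.02
position: [0.6639, 0.1589, 0.1035]
ee_rot: [0.581, 0.755, 0.24, 0.184]
ft_force: [-27.0, -7.0, 20.8]
grip_width: 0.359
```

```bash
python3 - <<'E'
from h import *
togo([-.0033,0.0005,.026])
E
```

```text
holder local mm [-3.  -0.4 25.8] rot in stand deg [-0.   0.  -0.1]
shift [-0.5  0.7  0.2] turn [0.  0.  0.1] | tcp [0.6639 0.1589 0.1035] F local [-27.9   0.2  20.8] t 14.03 j [-0.38  0.23  0.07  2.03  0.07  0.27  1.45] w 30.7
```

Call:
play_rows:
  rows:
    - [[-1,-0.3,0.7],[0,0,0],24]
    - [[-0.5,-0.1,0.7],[0,0,0],24]
    - [[0,0,0.8],[0,0,0],24]
    - [[0,0,0],[0,0,0],24]

```text
clock: 14.52
position: [0.6632, 0.1595, 0.1049]
ee_rot: [0.581, 0.756, 0.24, 0.185]
ft_force: [0.4, 0.1, -2.1]
grip_width: 0.367
```

```bash
python3 - <<'E'
from h import *
togo([-.0033,0.0005,.026])
E
```

```text
holder local mm [-3.5  0.3 27.3] rot in stand deg [-0.1 -0.1 -0.1]
shift [ 0.2  0.2 -1.3] turn [0.  0.1 0.1] | tcp [0.6632 0.1595 0.1049] F local [ 0.4  0.  -2.1] t 14.53 j [-0.38  0.23  0.07  2.03  0.07  0.27  1.45] w 31.3
```

Call:
play_rows:
  rows:
    - [[0.2,0,-1],[0,0,0],24]
    - [[0,0,-0.7],[0,0,0],24]
    - [[0,0,0],[0,0,0],24]

```text
clock: 14.9
position: [0.6635, 0.1594, 0.1035]
ee_rot: [0.581, 0.756, 0.24, 0.185]
ft_force: [-2.3, -0.5, 2.7]
grip_width: 0.367
```

```bash
python3 - <<'E'
from h import *
togo([-.0033,0.0005,.026])
E
```

```text
holder local mm [-3.2  0.2 25.9] rot in stand deg [-0.1 -0.1 -0.1]
shift [-0.1  0.2  0.1] turn [0.  0.1 0.1] | tcp [0.6635 0.1594 0.1035] F local [-2.4  0.1  2.7] t 14.9 j [-0.38  0.23  0.07  2.03  0.07  0.27  1.45] w 31.4
```

```bash
python3 - <<'E'
from h import *
hp,hr=pose_h();json.dump(dict(p=hp.tolist(),q=hr.as_quat().tolist()),open("hung.json","w"));print(hp,readout.get_obs()["position"])
E
```

```text
[0.66957458 0.16097913 0.0259221 ] [0.66346886 0.15942794 0.10354838]
```

Call:
play_rows:
  rows:
    - [[0,0,0],[0,0,0],40]
    - [[0,0,0],[0,0,0],52]
    - [[0,0,0],[0,0,0],52]
    - [[-5,-1.3,8],[0,0,0],52]
    - [[-10,-2.7,15],[0,0,0],52]
    - [[-15,-4,20],[0,0,0],52]
    - [[-20,-5,20],[0,0,0],52]
    - [[-25,-6,15],[0,0,0],52]
    - [[-25,-6,15],[0,0,0],52]
    - [[-25,-6,20],[0,0,0],52]
    - [[0,0,0],[0,0,0],52]

```text
clock: 16.27
position: [0.5379, 0.1282, 0.2186]
ee_rot: [0.581, 0.755, 0.242, 0.186]
ft_force: [-0.0, 0.0, 0.2]
grip_width: 0.603
```

```bash
python3 - <<'E'
from h import *
o=readout.get_obs();print(o["position"],o["joint_pos"],o["ft_force"],o["clock"])
for n in("scene","top"): cv2.imwrite(f"pics/{n}9.png",camera(n))
crop("scene9",290,200,410,330,5.8,"s9")
crop("top9",230,140,310,220,8,"t9")
E
```

```text
[0.53788172 0.12824337 0.218614  ] [-0.40089364 -0.22218485  0.04654586  2.20760385  0.12326503  0.54207207
  1.39302428] [-0.04704494  0.00607673  0.21486128] 16.275
```

View pics/s9.png

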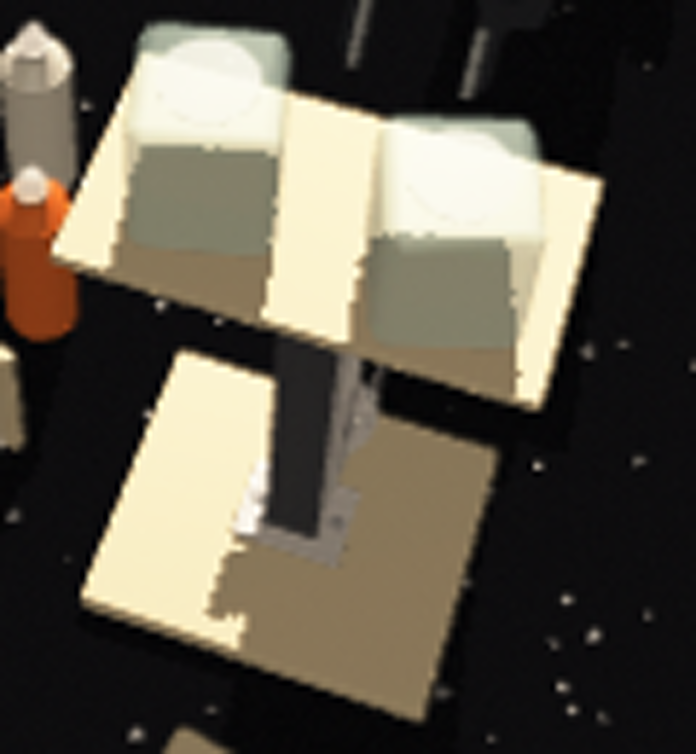

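View pics/t9.png

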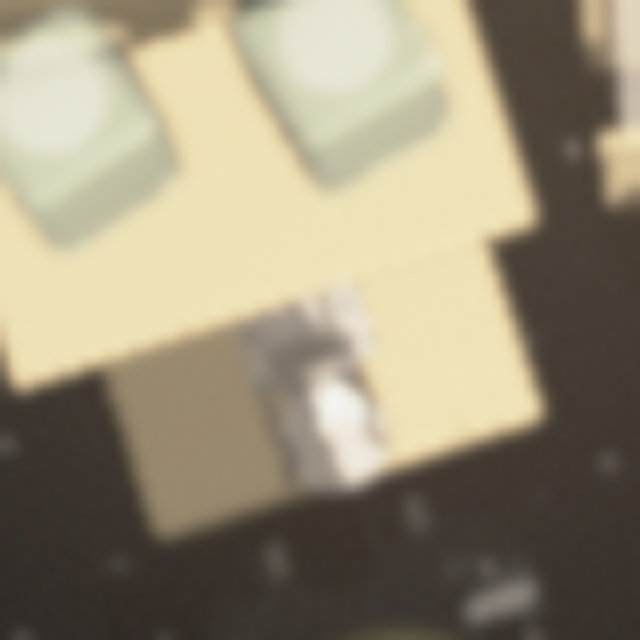

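```bash
python3 - <<'E'
from h import *
B=[.572,-.091,0]
delta(*goal(B,SYAW,[-.08,0,.22],35))
delta(*goal(B,SYAW,[0,0,.097],35))
E
```

```text
shift mm [ -33.3 -237.3  -12.1] turn deg [-0.1  0.3  0.1] | [0.5384 0.1284 0.2168] F [ 0.   0.3 -0.4] w 52.0 t 16.375
shift mm [  44.  -216.6 -135.1] turn deg [-0.1  0.3  0.1] | [0.5384 0.1284 0.2168] F [ 0.   0.3 -0.4] w 52.0 t 16.375
```

Call:
play_rows:
  rows:
    - [[-8,-20,2],[0,0,0],62]
    - [[-10,-40,0],[0,0,0],62]
    - [[-10,-42,0],[0,0,0],62]
    - [[-5,-45,0],[0,0,0],62]
    - [[0,-45,0],[0,0,0],62]
    - [[0,-30,-7],[0,0,0],62]
    - [[0,-15,-7],[0,0,0],62]
    - [[0,0,0],[0,0,0],62]

```text
clock: 17.38
position: [0.5052, -0.1095, 0.2033]
ee_rot: [0.582, 0.755, 0.239, 0.184]
ft_force: [-0.4, -0.1, -1.1]
grip_width: 0.729
```

```bash
python3 - <<'E'
from h import *
B=[.572,-.091,0]
delta(*goal(B,SYAW,[-.08,0,.22],35))
delta(*goal(B,SYAW,[0,0,.097],35))
for n in("scene","top"): cv2.imwrite(f"pics/{n}10.png",camera(n))
crop("top10",300,160,380,260,7,"t10")
crop("scene10",240,130,340,250,6,"s10")
o=readout.get_obs();print(o["joint_pos"],proj("top",o["position"]),proj("scene",o["position"]))
E
```

```text
shift mm [-0.1  0.6  1.4] turn deg [-0.   0.1  0.2] | [ 0.5052 -0.1095  0.2033] F [-0.4 -0.1 -1.1] w 62.3 t 17.375
shift mm [  77.2   21.3 -121.6] turn deg [-0.   0.1  0.2] | [ 0.5052 -0.1095  0.2033] F [-0.4 -0.1 -1.1] w 62.3 t 17.375
[-0.46068759 -0.35741121  0.691891    2.25711381 -0.11410832  0.62337896
  2.16812199] [[344.51024145 213.11607441]] [[301.993822  177.2289306]]
```

View pics/t10.png

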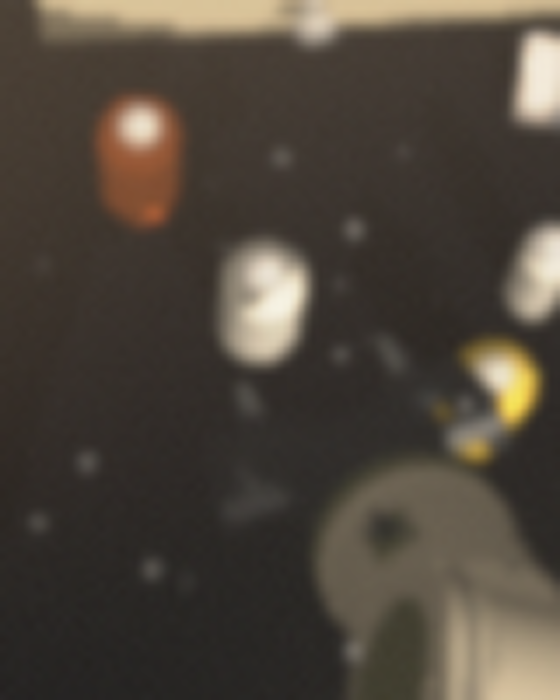

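View pics/s10.png

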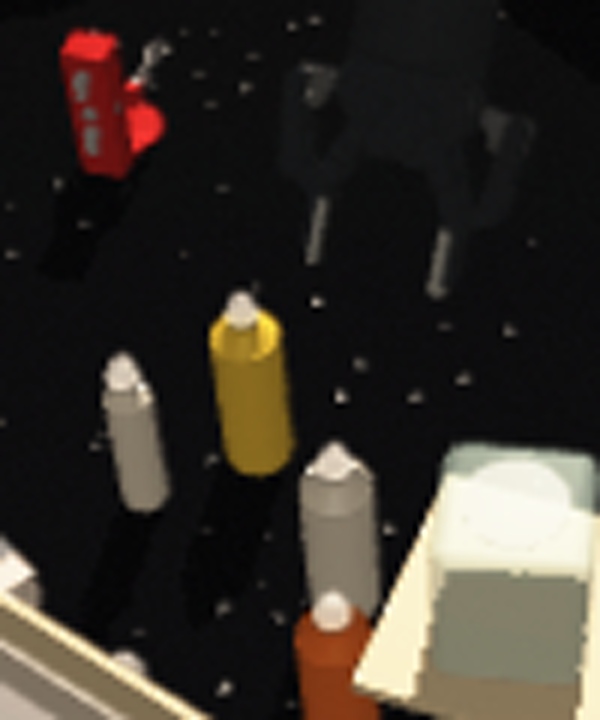

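Call:
play_rows:
  rows:
    - [[15,4,0],[0,0,0],62]
    - [[20,5.5,0],[0,0,0],62]
    - [[20,5.5,-5],[0,0,0],62]
    - [[15,4,-15],[0,0,0],62]
    - [[7,2,-20],[0,0,0],62]
    - [[0,0,-20],[0,0,0],62]
    - [[0,0,0],[0,0,0],62]

```text
clock: 18.35
position: [0.5815, -0.0864, 0.1426]
ee_rot: [0.581, 0.756, 0.239, 0.183]
ft_force: [-1.0, 0.3, 0.0]
grip_width: 0.726
```

```bash
python3 - <<'E'
from h import *
B=[.572,-.091,0]
delta(*goal(B,SYAW,[0,0,.097],35))
for n in("scene","top"): cv2.imwrite(f"pics/{n}11.png",camera(n))
crop("top11",300,160,380,260,7,"t11")
crop("scene11",250,150,340,260,6.5,"s11")
o=readout.get_obs();print(o["joint_pos"],proj("top",o["position"]),proj("scene",o["position"]))
E
```

```text
shift mm [  0.9  -1.8 -60.9] turn deg [-0.   0.1  0. ] | [ 0.5815 -0.0864  0.1426] F [-1.   0.3  0. ] w 62.0 t 18.35
[-0.73770293 -0.02548283  0.98175907  2.19615883 -0.59787513  0.48288349
  2.54912837] [[336.25097909 194.97009067]] [[293.99517167 206.50356098]]
```

View pics/t11.png

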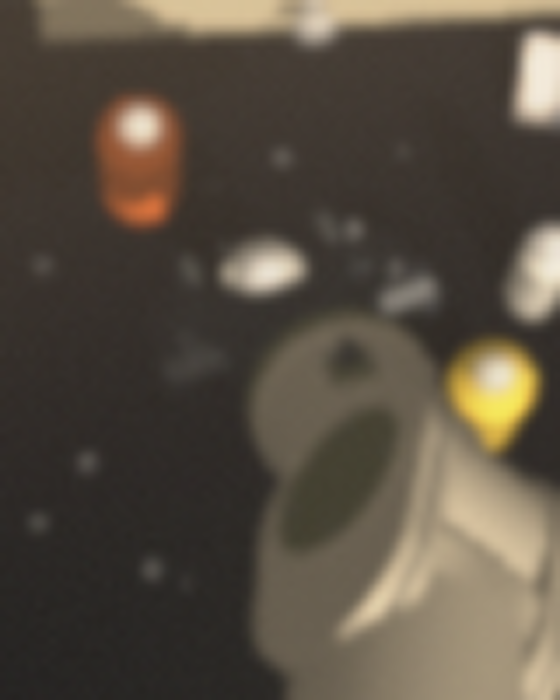

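View pics/s11.png

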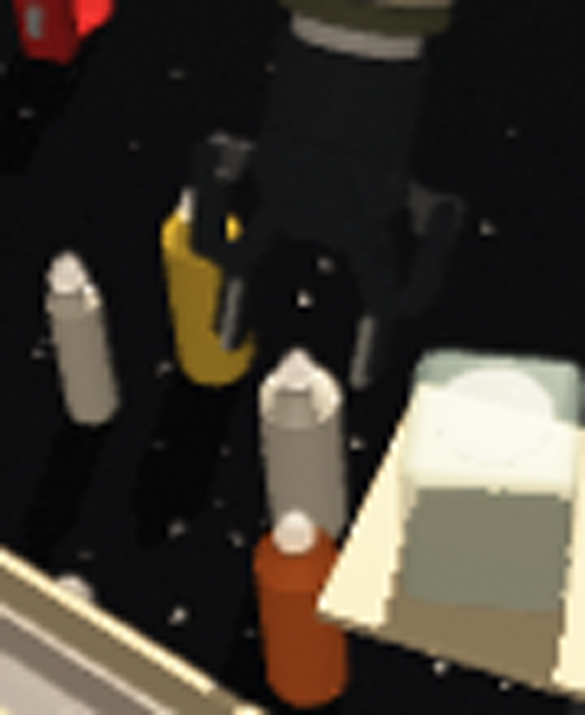

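```bash
python3 - <<'E'
from h import *
B=[.572,-.091,0]
delta(*goal(B,-.175,[0,0,.165],35))
E
```

```text
shift mm [ 0.1 -5.8  5.1] turn deg [  0.    0.2 -25. ] | [ 0.5825 -0.087   0.1446] F [0.1 0.4 0.1] w 62.1 t 18.45
```

Call:
play_rows:
  rows:
    - [[0,-1.5,5],[0,0,-6.2],62]
    - [[0,-1.5,0],[0,0,-6.2],62]
    - [[0,-1.5,0],[0,0,-6.2],62]
    - [[0,-1.3,0],[0,0,-6.2],62]
    - [[0,0,0],[0,0,0],62]

```text
clock: 19.08
position: [0.5808, -0.0923, 0.1471]
ee_rot: [0.704, 0.645, 0.201, 0.22]
ft_force: [0.2, -0.6, -0.7]
grip_width: 0.729
```

```bash
python3 - <<'E'
from h import *
B=[.572,-.091,0]
delta(*goal(B,-.175,[0,0,.097],35))
print(readout.get_obs()["joint_pos"])
E
```

```text
shift mm [  1.8  -0.6 -65.4] turn deg [-0.  -0.3 -5. ] | [ 0.5808 -0.0923  0.1471] F [ 0.2 -0.6 -0.7] w 62.3 t 19.075
[-0.56164161 -0.07626309  0.62973667  2.22976244  0.13623935  0.37033868
  1.45257122]
```

```bash
python3 - <<'E'
from h import *
B=[.572,-.091,0]
delta(*goal(B,-.09,[0,0,.097],35))
E
```

```text
shift mm [  1.9   0.4 -65.4] turn deg [ 0.  -0.3 -0.1] | [ 0.5808 -0.0923  0.1471] F [ 0.2 -0.6 -0.7] w 62.3 t 19.075
```

Call:
play_rows:
  rows:
    - [[0,0,-15],[0,0,0],62]
    - [[1,0,-20],[0,0,0],62]
    - [[0,0,-20],[0,0,0],62]
    - [[0,0,-9],[0,0,0],62]
    - [[0,0,0],[0,0,0],62]

```text
clock: 19.7
position: [0.5811, -0.0934, 0.0818]
ee_rot: [0.704, 0.645, 0.2, 0.22]
ft_force: [-0.0, 0.3, 0.2]
grip_width: 0.727
```

```bash
python3 - <<'E'
from h import *
B=[.572,-.091,0]
delta(*goal(B,-.09,[0,0,.097],35))
for n in("scene","top"): cv2.imwrite(f"pics/{n}12.png",camera(n))
crop("scene12",250,150,340,260,6.5,"s12")
o=readout.get_obs();print(o["joint_pos"],proj("top",o["position"]),proj("scene",o["position"]))
E
```

```text
shift mm [ 1.6  1.5 -0.1] turn deg [ 0.1 -0.4 -0.1] | [ 0.5811 -0.0934  0.0818] F [-0.   0.3  0.2] w 62.1 t 19.7
[-0.54209911  0.08105229  0.64532727  2.27833328 -0.23989833  0.19855961
  1.79017385] [[337.49954802 198.79827872]] [[293.67624488 216.65130479]]
```

View pics/s12.png

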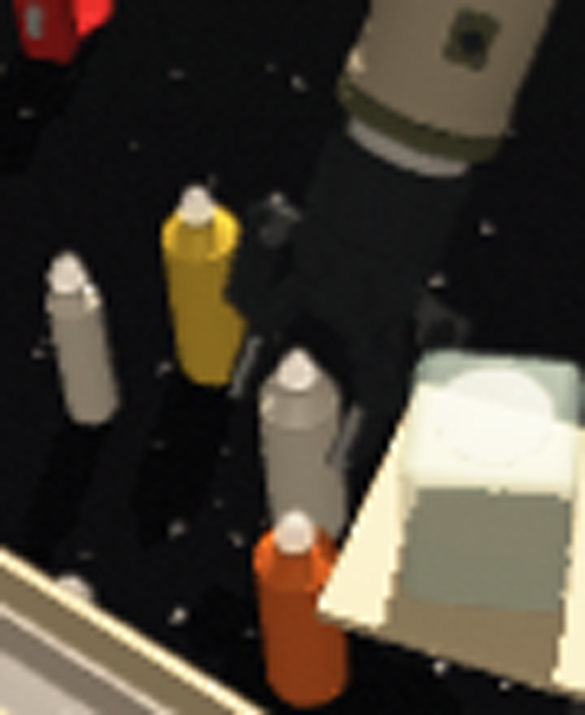

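Call:
play_rows:
  rows:
    - [[2.5,2.5,0],[0,0,0],62]
    - [[0,0,0],[0,0,0],52]
    - [[0,0,0],[0,0,0],44]
    - [[0,0,0],[0,0,0],36]
    - [[0,0,0],[0,0,0],36]
    - [[0,0,0],[0,0,0],36]
  force: 35

```text
clock: 20.55
position: [0.5839, -0.0905, 0.082]
ee_rot: [0.704, 0.644, 0.201, 0.22]
ft_force: [-0.8, -0.5, 3.9]
grip_width: 0.482
```

```bash
python3 - <<'E'
from h import *
B=[.572,-.091,0]
delta(*goal(B,-.09,[0,0,.097],35))
for n in("scene","top"): cv2.imwrite(f"pics/{n}13.png",camera(n))
crop("scene13",250,150,340,260,6.5,"s13")
o=readout.get_obs();print(o["joint_pos"],o["torque"])
E
```

```text
shift mm [-1.3 -1.5 -0.4] turn deg [-0.  -0.4 -0. ] | [ 0.5839 -0.0905  0.082 ] F [-0.8 -0.5  3.9] w 41.2 t 20.55
[-0.54799364  0.08754368  0.64481472  2.27433821 -0.2366727   0.19775812
  1.77805321] [-0.15876158  0.21163355 -0.09550361]
```

View pics/s13.png

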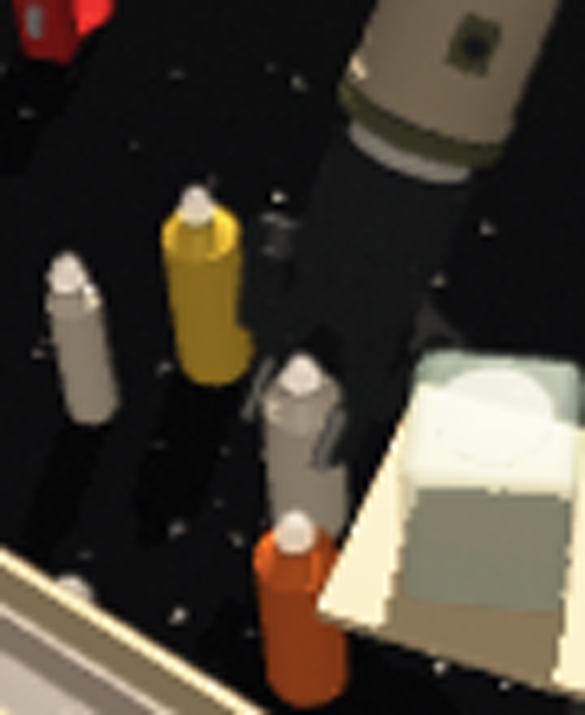

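```bash
cat >> h.py <<'E'
BACK=.011
def togob(lx,zu,ly=0.):
    d=json.load(open("hung.json"));hp=np.array(d["p"]);o=readout.get_obs()
    Rs=R.from_euler("z",SYAW);M=R.from_quat(o["ee_rot"])
    X=M.as_matrix()[:,0];yaw=np.arctan2(-X[0],X[1])
    dr=Rs*R.from_euler("z",yaw).inv()
    axis=o["position"]-BACK*np.array([np.cos(yaw),np.sin(yaw),0]);axis[2]=o["position"][2]-.082
    l=Rs.inv().apply(axis-hp)*1e3;l[2]=axis[2]*1e3
    tgt=hp+Rs.apply([lx+BACK,ly,0]);tgt[2]=zu+.082
    roll=np.degrees(np.arcsin(X[2]));Z=M.as_matrix()[:,2]
    print("bottle in holder mm",np.round(l,1),"yaw err",round(np.degrees(SYAW-yaw),2),"roll",round(roll,2),"tilt",round(np.degrees(np.arccos(-Z[2])),2))
    print("shift",np.round((tgt-o["position"])*1e3,1),"| tcp",np.round(o["position"],4),"F loc",np.round(Rs.inv().apply(o["ft_force"]),1),"t",round(o["clock"],2),"j",np.round(o["joint_pos"],2),"w",round(o["grip_width"]*85.4,1))
E
python3 -c "
from h import *
togob(-.14,.06)"
```

```text
bottle in holder mm [-158.1 -217.1   -0. ] yaw err 20.1 roll -0.03 tilt 34.61
shift [-38.9 218.2  60. ] | tcp [ 0.5839 -0.0905  0.082 ] F loc [ 0.2 -1.8  4.6] t 20.65 j [-0.55  0.09  0.64  2.27 -0.24  0.2   1.78] w 41.5
```

Call:
play_rows:
  rows:
    - [[0,0,5],[0,0,0],36]
    - [[0,0,15],[0,0,0],36]
    - [[0,0,20],[0,0,0],36]
    - [[0,0,20],[0,0,0],36]
    - [[0,0,0],[0,0,0],36]

```text
clock: 21.28
position: [0.5838, -0.09, 0.1423]
ee_rot: [0.704, 0.644, 0.201, 0.219]
ft_force: [-0.0, -0.0, -1.3]
grip_width: 0.485
```

```bash
python3 -c "
from h import *
togob(-.14,.06)"
```

```text
bottle in holder mm [-158.  -216.5   60.3] yaw err 20.05 roll 0.03 tilt 34.63
shift [-38.9 217.7  -0.3] | tcp [ 0.5838 -0.09    0.1423] F loc [-0.  -0.  -1.3] t 21.27 j [-0.65 -0.07  0.72  2.23  0.14  0.36  1.44] w 41.4
```

Call:
play_rows:
  rows:
    - [[-10,12,0],[0,0,0],36]
    - [[-10,30,0],[0,0,2.5],36]
    - [[-8,35,0],[0,0,3.5],36]
    - [[-6,38,0],[0,0,3.5],36]
    - [[-5,38,0],[0,0,3.5],36]
    - [[0,35,0],[0,0,3.5],36]
    - [[0,20,0],[0,0,3.5],36]
    - [[0,9,0],[0,0,0],36]
    - [[0,0,0],[0,0,0],36]

```text
clock: 22.4
position: [0.5436, 0.1269, 0.1399]
ee_rot: [0.582, 0.758, 0.234, 0.181]
ft_force: [0.1, -0.2, -2.3]
grip_width: 0.481
```

```bash
python3 - <<'E'
from h import *
togob(-.12,.037)
for n in("scene","top"): cv2.imwrite(f"pics/{n}14.png",camera(n))
crop("scene14",300,140,420,290,5.3,"s14")
crop("top14",240,150,320,230,8,"t14")
E
```

```text
bottle in holder mm [-141.5   -0.3   57.9] yaw err 0.01 roll -0.06 tilt 34.41
shift [ 20.7   5.9 -20.9] | tcp [0.5436 0.1269 0.1399] F loc [ 0.1 -0.2 -2.3] t 22.4 j [-0.8  -0.13  0.45  2.29  0.28  0.38  1.26] w 41.1
```

View pics/s14.png

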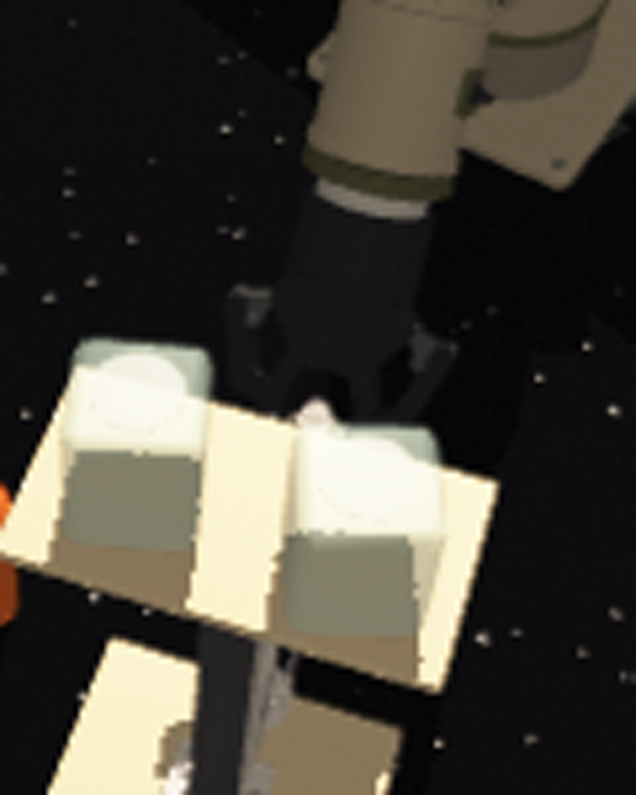

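View pics/t14.png

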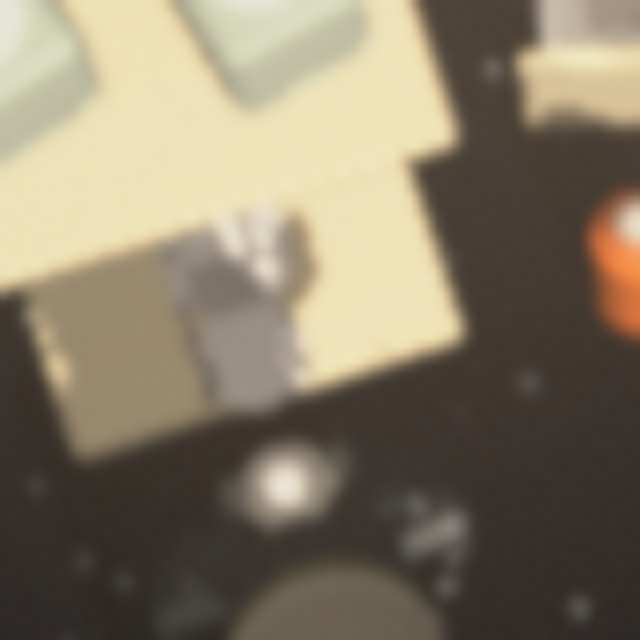

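```bash
python3 - <<'E'
from fit import *
p=at("top",*un(285,484,240,150,8),.058+.137)
d=json.load(open("hung.json"));l=R.from_euler("z",SYAW).inv().apply(p-np.array(d["p"]))
print(p,l*1e3)
# ledge centre from top9 crop: ellipse approx
E
```

```text
[0.53177137 0.12488817 0.195     ] [-142.44901601    0.74801502  169.07790333]
```

Call:
play_rows:
  rows:
    - [[8,2,-7],[0,0,0],36]
    - [[8,2,-8],[0,0,0],36]
    - [[5,2,-6],[0,0,0],36]
    - [[0,0,0],[0,0,0],36]

```text
clock: 23.0
position: [0.5656, 0.1323, 0.1198]
ee_rot: [0.582, 0.757, 0.235, 0.181]
ft_force: [-0.1, 0.6, -1.9]
grip_width: 0.484
```

```bash
python3 -c "
from h import *
togob(-.085,.037)"
```

```text
bottle in holder mm [-118.9   -0.8   37.8] yaw err 0.1 roll -0.07 tilt 34.5
shift [32.5  9.5 -0.8] | tcp [0.5656 0.1323 0.1198] F loc [ 0.1  0.6 -1.9] t 23.0 j [-0.83 -0.03  0.5   2.26  0.18  0.31  1.35] w 41.3
```

Call:
play_rows:
  rows:
    - [[8,2.4,-0.5],[0,0,0],36]
    - [[8,2.4,-0.5],[0,0,0],36]
    - [[8,2.3,0],[0,0,0],36]
    - [[6,1.7,0],[0,0,0],36]
    - [[0,0,0],[0,0,0],36]

```text
clock: 23.62
position: [0.5958, 0.1414, 0.1198]
ee_rot: [0.582, 0.757, 0.235, 0.181]
ft_force: [-0.6, 0.0, -1.7]
grip_width: 0.486
```

```bash
python3 -c "
from h import *
togob(-.048,.0365)"
```

```text
bottle in holder mm [-87.3   0.2  37.8] yaw err 0.09 roll -0.04 tilt 34.58
shift [38.  10.  -1.3] | tcp [0.5958 0.1414 0.1198] F loc [-0.6  0.2 -1.7] t 23.62 j [-0.82  0.05  0.51  2.19  0.03  0.3   1.48] w 41.5
```

Call:
play_rows:
  rows:
    - [[4,1,-0.5],[0,0,0],36]
    - [[4,1,-0.5],[0,0,0],36]
    - [[4,1,0],[0,0,0],36]
    - [[4,1,0],[0,0,0],36]
    - [[0,0,0],[0,0,0],36]

```text
clock: 24.25
position: [0.611, 0.1452, 0.1178]
ee_rot: [0.582, 0.757, 0.235, 0.181]
ft_force: [-4.3, 0.3, -2.5]
grip_width: 0.48
```

```bash
python3 -c "
from h import *
togob(-.048,.0365)"
```

```text
bottle in holder mm [-71.6  -0.1  35.8] yaw err 0.09 roll -0.04 tilt 34.45
shift [22.8  6.2  0.7] | tcp [0.611  0.1452 0.1178] F loc [-4.   1.4 -2.5] t 24.25 j [-0.8   0.1   0.5   2.16 -0.04  0.3   1.55] w 41.0
```

Call:
play_rows:
  rows:
    - [[3,0.8,0],[0,0,0],36]
    - [[3,0.8,0],[0,0,0],36]
    - [[3,0.8,0],[0,0,0],36]
    - [[0,0,0],[0,0,0],36]

```text
clock: 24.75
position: [0.6203, 0.1477, 0.1182]
ee_rot: [0.582, 0.757, 0.235, 0.181]
ft_force: [-3.1, -0.1, -4.3]
grip_width: 0.478
```

```bash
python3 -c "
from h import *
togob(-.048,.0365)"
```

```text
bottle in holder mm [-62.   -0.1  36.2] yaw err 0.08 roll -0.04 tilt 34.52
shift [13.5  3.7  0.3] | tcp [0.6203 0.1477 0.1182] F loc [-3.   0.7 -4.3] t 24.75 j [-0.79  0.12  0.49  2.13 -0.08  0.3   1.58] w 40.8
```

Call:
play_rows:
  rows:
    - [[3,0.8,0],[0,0,0],36]
    - [[3,0.8,0],[0,0,0],36]
    - [[0,0,0],[0,0,0],36]

```text
clock: 25.12
position: [0.6275, 0.1496, 0.1193]
ee_rot: [0.582, 0.757, 0.236, 0.182]
ft_force: [-0.1, 0.1, -1.7]
grip_width: 0.485
```

```bash
python3 -c "
from h import *
togob(-.048,.0365)"
```

```text
bottle in holder mm [-54.6  -0.1  37.3] yaw err 0.09 roll -0.03 tilt 34.67
shift [ 6.4  1.8 -0.8] | tcp [0.6275 0.1496 0.1193] F loc [-0.1  0.1 -1.7] t 25.12 j [-0.78  0.14  0.48  2.12 -0.1   0.3   1.59] w 41.5
```

Call:
play_rows:
  rows:
    - [[2,0.5,0],[0,0,0],36]
    - [[2,0.5,0],[0,0,0],36]
    - [[0,0,0],[0,0,0],36]

```text
clock: 25.5
position: [0.631, 0.1504, 0.1189]
ee_rot: [0.582, 0.757, 0.236, 0.182]
ft_force: [0.4, 0.7, -1.8]
grip_width: 0.481
```

```bash
python3 -c "
from h import *
togob(-.048,.0365)"
```

```text
bottle in holder mm [-51.   -0.2  36.9] yaw err 0.09 roll -0.03 tilt 34.61
shift [ 2.8  1.  -0.4] | tcp [0.631  0.1504 0.1189] F loc [ 0.6  0.6 -1.8] t 25.5 j [-0.77  0.14  0.48  2.11 -0.11  0.3   1.61] w 41.1
```

Call:
play_rows:
  rows:
    - [[1.5,0.4,0],[0,0,0],36]
    - [[1.5,0.4,0],[0,0,0],36]
    - [[0,0,0],[0,0,0],36]

```text
clock: 25.88
position: [0.6339, 0.1513, 0.1188]
ee_rot: [0.582, 0.757, 0.236, 0.181]
ft_force: [1.2, 1.2, -2.4]
grip_width: 0.48
```

```bash
python3 - <<'E'
from h import *
togob(-.048,.0365)
for n in("scene","top"): cv2.imwrite(f"pics/{n}15.png",camera(n))
crop("scene15",300,200,400,300,7,"s15")
crop("top15",240,150,300,210,10,"t15")
E
```

```text
bottle in holder mm [-48.   -0.2  36.8] yaw err 0.08 roll -0.03 tilt 34.6
shift [-0.   0.2 -0.3] | tcp [0.6339 0.1513 0.1188] F loc [ 1.5  0.8 -2.4] t 25.88 j [-0.76  0.15  0.47  2.1  -0.12  0.3   1.61] w 41.0
```

View pics/s15.png

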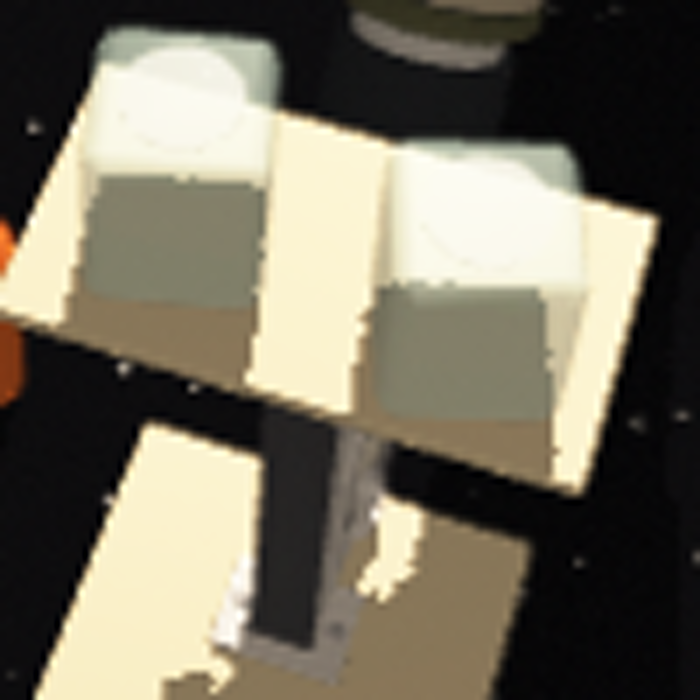

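View pics/t15.png

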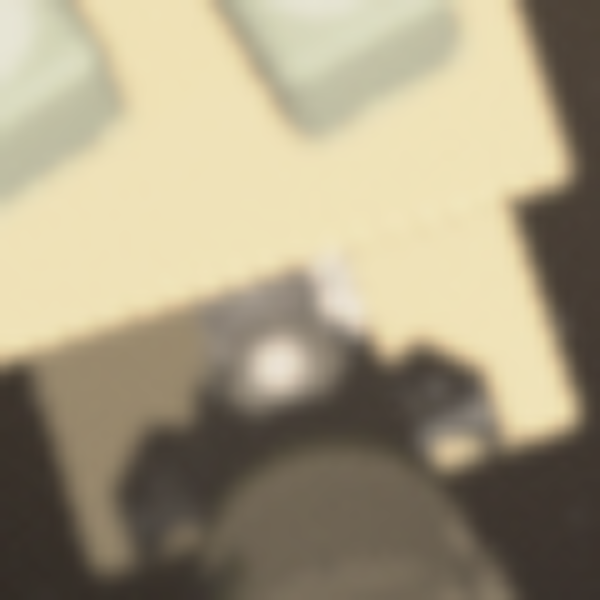

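Call:
play_rows:
  rows:
    - [[1,0.3,0],[0,0,0],36]
    - [[1,0.3,0],[0,0,0],36]
    - [[0,0,0],[0,0,0],36]

```text
clock: 26.35
position: [0.6357, 0.1518, 0.1186]
ee_rot: [0.582, 0.757, 0.235, 0.181]
ft_force: [-0.1, 0.0, -1.5]
grip_width: 0.479
```

```bash
python3 - <<'E'
from h import *
togob(-.048,.0365)
E
```

```text
bottle in holder mm [-46.1  -0.1  36.6] yaw err 0.08 roll -0.03 tilt 34.57
shift [-1.8 -0.4 -0.1] | tcp [0.6357 0.1518 0.1186] F loc [-0.   0.  -1.5] t 26.35 j [-0.76  0.16  0.47  2.1  -0.12  0.3   1.62] w 40.9
```

Seated sideways with zero force. Now lower onto the ledge.

Call:
play_rows:
  rows:
    - [[0.2,0,-1.5],[0,0,0],36]
    - [[0,0,-1.5],[0,0,0],36]
    - [[0,0,-1],[0,0,0],36]
    - [[0,0,0],[0,0,0],36]

```text
clock: 26.85
position: [0.636, 0.1518, 0.1149]
ee_rot: [0.582, 0.757, 0.236, 0.181]
ft_force: [0.1, 0.4, 0.1]
grip_width: 0.48
```

```bash
python3 - <<'E'
from h import *
togob(-.046,.031)
E
```

```text
bottle in holder mm [-45.8  -0.1  32.9] yaw err 0.08 roll -0.03 tilt 34.6
shift [-0.2  0.1 -1.9] | tcp [0.636  0.1518 0.1149] F loc [0.2 0.4 0.1] t 26.85 j [-0.75  0.16  0.46  2.1  -0.13  0.29  1.63] w 41.0
```

Call:
play_rows:
  rows:
    - [[0,0,-1],[0,0,0],36]
    - [[0,0,-0.8],[0,0,0],36]
    - [[0,0,0],[0,0,0],36]

```text
clock: 27.22
position: [0.6359, 0.1518, 0.1128]
ee_rot: [0.582, 0.757, 0.235, 0.181]
ft_force: [0.4, 0.1, 0.1]
grip_width: 0.482
```

```bash
python3 - <<'E'
from h import *
togob(-.046,.031)
E
```

```text
bottle in holder mm [-45.9  -0.1  30.8] yaw err 0.08 roll -0.03 tilt 34.58
shift [-0.1  0.1  0.2] | tcp [0.6359 0.1518 0.1128] F loc [ 0.4 -0.   0.1] t 27.23 j [-0.75  0.17  0.46  2.1  -0.14  0.29  1.63] w 41.1
```

Call:
play_rows:
  rows:
    - [[0,0,-0.7],[0,0,0],36]
    - [[0,0,-0.7],[0,0,0],36]
    - [[0,0,0],[0,0,0],36]

```text
clock: 27.6
position: [0.6361, 0.152, 0.1122]
ee_rot: [0.582, 0.757, 0.236, 0.181]
ft_force: [-5.0, -1.3, 10.0]
grip_width: 0.486
```

```bash
python3 - <<'E'
from h import *
togob(-.046,.031)
E
```

```text
bottle in holder mm [-45.7  -0.   30.2] yaw err 0.08 roll 0.0 tilt 34.63
shift [-0.3 -0.   0.8] | tcp [0.6361 0.152  0.1122] F loc [-5.2  0.  10. ] t 27.6 j [-0.75  0.17  0.46  2.1  -0.14  0.29  1.64] w 41.5
```

Call:
play_rows:
  rows:
    - [[0,0,0.6],[0,0,0],36]
    - [[0,0,0],[0,0,0],45]
    - [[0,0,0],[0,0,0],60]
    - [[0,0,0],[0,0,0],62]
    - [[0,0,0],[0,0,0],62]

```text
clock: 28.22
position: [0.6357, 0.1517, 0.1119]
ee_rot: [0.582, 0.757, 0.235, 0.181]
ft_force: [0.7, 0.0, -0.0]
grip_width: 0.721
```

```bash
python3 - <<'E'
from h import *
togob(-.046,.031)
E
```

```text
bottle in holder mm [-46.1  -0.2  29.9] yaw err 0.09 roll -0.03 tilt 34.55
shift [0.  0.2 1.1] | tcp [0.6357 0.1517 0.1119] F loc [ 0.7 -0.1 -0. ] t 28.23 j [-0.75  0.17  0.46  2.1  -0.14  0.29  1.63] w 61.6
```

Call:
play_rows:
  rows:
    - [[-5,-1.3,7],[0,0,0],62]
    - [[-10,-2.7,14],[0,0,0],62]
    - [[-15,-4,20],[0,0,0],62]
    - [[-18,-5,24],[0,0,0],62]
    - [[-22,-6,25],[0,0,0],62]
    - [[-30,-8,15],[0,0,0],62]
    - [[-30,-8,10],[0,0,0],62]
    - [[0,0,0],[0,0,0],62]

```text
clock: 29.22
position: [0.505, 0.1164, 0.2284]
ee_rot: [0.582, 0.756, 0.237, 0.181]
ft_force: [-0.0, 0.6, -0.2]
grip_width: 0.726
```

```bash
python3 - <<'E'
from fit import *
togob(-.046,.031)
for n in("scene","top"): cv2.imwrite(f"pics/{n}16.png",camera(n))
crop("scene16",290,180,410,300,5.5,"s16")
crop("top16",240,150,300,210,10,"t16")
E
```

```text
bottle in holder mm [-181.5   -0.6  146.4] yaw err 0.1 roll 0.07 tilt 34.73
shift [ 130.8   35.6 -115.4] | tcp [0.505  0.1164 0.2284] F loc [ 0.2  0.6 -0.2] t 29.23 j [-0.81 -0.38  0.38  2.27  0.38  0.66  1.19] w 62.0
```

View pics/s16.png

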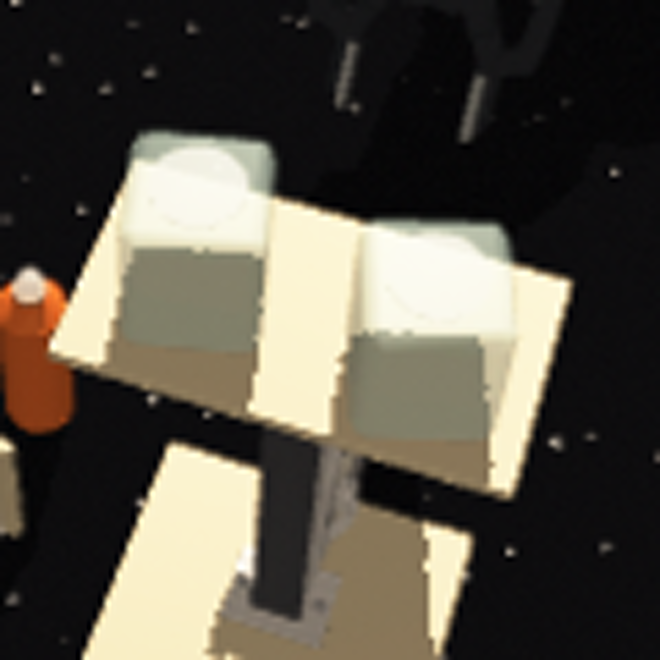

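View pics/t16.png

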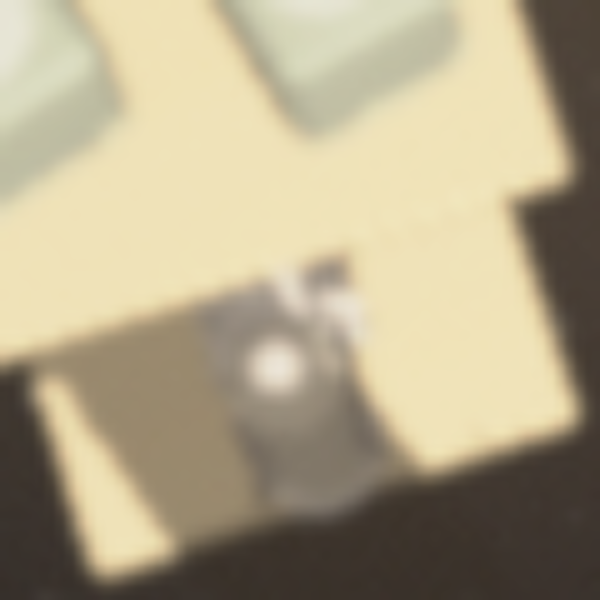

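View pics/scene16.png

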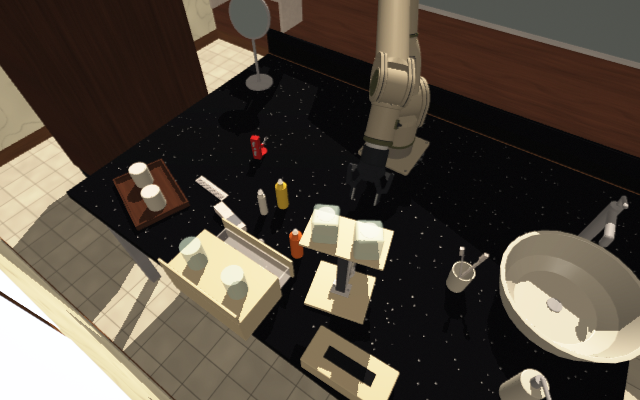

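```bash
python3 - <<'E'
from fit import *
d=json.load(open("hung.json"));hp=np.array(d["p"]);Rs=R.from_euler("z",SYAW)
p=at("top",*un(275,366,240,150,10),.031+.137);print("stopper in holder",Rs.inv().apply(p-hp)*1e3)
P=hp+Rs.apply([[-.045,0,.137+.005],[-.048,0,.005],[-.045,.021,.115],[-.045,-.021,.115],[-.066,0,.115],[-.074,0,.005]])
print(np.round((proj("top",P)-[240,150]+.5)*10-.5))
o=readout.get_obs();print(o["ft_force"],o["clock"])
crop("top9",240,150,300,210,10,"t9z")
E
```

```text
stopper in holder [-47.17646799   2.92854858 142.07790333]
[[281. 358.]
 [321. 451.]
 [232. 394.]
 [346. 357.]
 [307. 431.]
 [342. 516.]]
[ 0.65070643 -0.14116615 -0.64005976] 29.325
```

View pics/t9z.png

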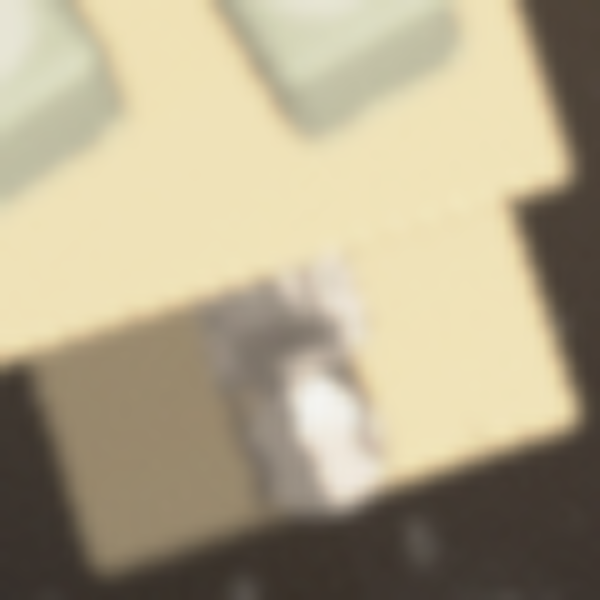

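```bash
python3 -c "
from workcell import manip
print(manip.hand_in())"
```

```text
the job is handed in; nothing more can be done
None
```

The holder is hung in the two free slots and the wide bottle is clipped into it. I handed the job in at about 29 s. The hand-in gave no verdict, so the result rests on my own checks below.

**Holder:** I pushed the claws in until the back met the upright, then pressed down. It stopped hard at a foot height of 25.9 mm, against a nominal 26 mm. After I eased off, nothing pushed it back off the face, and it lifted 1.4 mm without resistance, which fits a catch that has sprung out. I did not lift further to feel the catch stop it.

**Bottle:** I slid it in about 5 mm above the ledge. The push peaked at about 4 N, fell to zero, and then turned into a slight inward pull, which fits the arms snapping shut. I lowered it until the ledge pushed back with 10 N, then let go and backed the hand away.

**Last checks:** The final pictures show the bottle standing in the holder under the shelf, and the other things look where they were. The hand is clear, with force readings near zero.

**Disagreements:**
- The top camera put the stopper about 3 mm to the side of where the arm's position implied. That could be calibration error or a tilt of about 1°.
- The upright's face was met about 3 mm nearer than the cameras indicated.
- The two cameras differed by about 2 mm on the stand's sideways position.
- The catch and the clip angles could not be seen directly, so both are judged from forces.

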